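# Change the grinding stack on a bench stone polisher

### The arm

A 6-joint arm with a two-finger parallel gripper is mounted at the origin on the work surface. World frame = base frame: x ahead of the robot, y to its left, z up, the work surface at z = 0. Lengths are in mm, angles in degrees, forces in N, time in s.
With the tool pointing down it reaches from about 300 to 750 mm from the base axis. Payload 8.5 kg.
Tool frame: the origin (TCP) lies at the very end of the fingers, on their centre line; the grasp point (between the pads) lies robot.pinch_z behind it (robot.pinch_z is the distance from the TCP to the grasp point, in mm); z points along the fingers, y is the line along which they close (so a half turn about z gives the same grasp; the last joint's range is limited). The gripper opens to 88 mm and grips with 3 to 60 N. Pads are 18 mm wide; open, the fingers measure 123 mm over their backs; the gripper's body (75 mm by 187 mm) begins 45 mm behind the grasp point.
Start: joints at [57.966, 21.807, 74.336, -0, 83.858, -12.336], TCP at [185.377, 517.799, 209.448] pointing down, gripper open.
Joint ranges: [-178.18, 178.18], [-50.72, 133.34], [12.68, 142.11], [-81.47, 261.47], [9.98, 163.14], [-165.26, 165.26]. Speed limits (degrees/s): [136.94, 136.94, 180, 180, 180, 180].

### API

Orientations are given as a 3x3 rotation matrix whose columns are the frame's x, y, z axes.
In Python, from station import sense, optics, workorder, trace, mark_of, robot gives the robot as it stands.
- The arm moves only by the tool apply_moves, never from a script. Its argument "moves" is a list of rows, each a list of 3 entries, a list of its own where there are three numbers: the shift along the tool's x, y, z in cm, then the turn about the tool's z in rad, then the opening, from 0 (shut) to 1 (fully open). A call has 1 to 8 rows; each row shifts and turns the commanded pose from where the row before left it, along the tool's axes as they then stand; what a row does not reach is not made up. A row lasts 1/12 s, in which the tool goes at most 41.7 mm and 7.16 degrees, less where a joint would pass 70% of its speed; a pose out of reach is approached as far as the arm can. A call with a gripper value outside its range is refused whole. The fingers move at their own pace and stop on an object; "force" is the grip in N (left out, the last holds). Time passes only in rows, so rows that do not move let the fingers close. It gives the time, the measured TCP pose, the force, the opening and the grip force at its end, in the units of the state.
- sense(): the state, without advancing time (a new reading comes with each control period).
- optics.get_image(name): name is "side" or "top"; returns a dict with "color" (384x512x3 uint8, blue, green, red), "camera_matrix" (3x3 intrinsics, pixels), "camera_from_world" (4x4, takes a point from world to camera coordinates). Camera axes: x right, y up, looking along -z (the intrinsics and any distortion apply to the point x, -y, -z); pixel columns grow to the right and rows downward; lengths in mm; the calibration is good to about 2 mm. A picture is of the moment at which its call begins. There is no depth.
- workorder.hand_in(): hands the job in; it is judged then, once.
Trained networks look in the newest picture that a camera, given by its name, has taken for a name from the list of things; names that differ only in an ending like _2 or _b are one class to them, and where a whole thing is asked for, a point or a joint stands for the part that bears it (a point fixed in the world has none). Each returns a list of dicts, best first, with "score" (0 to 1); they miss things now and then, are a little off and sometimes report something else, mostly with a low value. They report only what shows in the picture. A call takes as long as a camera call.
- trace(camera, query): "mask" (384x512 bool, what is visible of it) and "extent" ([centre column, centre row, width, height] in pixels, round what is visible of it).
- mark_of(camera, query): "point" ([row, column] in pixels: a listed point, or the origin of a listed thing).
The state is a dict: "time_s": time; "qpos": joint angles; "joint_vel": joint speeds; "effort": joint torques, N m; "tcp_pos": TCP position; "orientation": TCP orientation; "wrist_force": force on the tool from outside, world axes, zero at the start; "moment": the same for the moment, N m; "opening": finger opening in mm; "finger_force": force on a finger pad.
Only numpy, scipy, OpenCV 4.12 (cv2) and the standard library are available. Lean on these libraries where they do the work, as an engineer would, in place of code of your own. Each camera call takes 0.05 s, during which the arm holds its last target. There are 200 camera calls.

### The job

Draw the sprung keeper bar out to its stop, lift the used abrasive roll off the polisher's spindle and leave it in the black tray. Then thread all the loose steel grinding rings onto the spindle one at a time, widest first and narrowest last, each fully home and flat on the one below, and push the keeper back in over them. Leave the other tools where they are.

Things in the scene. Friction and masses are not known exactly. Their poses are not given: they have to be found in the camera images.
- polisher: Bench stone polisher, fixed: grey housing 150 x 140 x 30 mm high with an upright steel spindle in its middle and a guide arm (50 mm wide, 90 mm high, 100 to 190 mm from the spindle axis, its foot to 210 mm). Origin on the bench under the spindle axis, z up; +x points from the spindle along the guide arm, the way the keeper is drawn out.
- seat (a point): Centre of the spindle's round seat (64 mm across), 40 mm above the bench: the underside of the lowest ring rests here. z up. The spindle is 24 mm thick and rises 52 mm above this point; its top 9 mm taper to 12 mm.
- spindle_tip (a point): Top of the spindle, on its axis, 52 mm above the seat.
- keeper (a joint): Travel in m of the keeper, a flat bar (24 x 8 mm) sliding level on the guide arm. 0: in, its end over the spindle axis, its underside 54 mm above the seat, barring the spindle; 0.075: out to its stop along the polisher's +x. A light spring pulls it in, but the stiff slide stays where left: 5.5 N draws it out, 3 N pushes it in. Starts 0 to 10 mm out.
- keeper_knob (a point): Middle of the black round knob upright on the keeper bar: 26 mm across, straight from 13 mm below to 13 mm above this point, the bar's upper face 23 mm below it. Moves with the keeper; 125 mm from the spindle axis when the keeper is in.
- roll: Used roll of abrasive strip, red-brown, wound as a ring: 66 mm outside, 30 mm bore, 50 mm high, about 0.18 kg, upright on the spindle at the start. Origin at the centre of its underside, z along its axis.
- roll_mid (a point): Centre of the roll, on its axis, 25 mm above its underside.
- tray: Black open tray, 160 x 160 mm, walls 5 mm thick and 35 mm high, floor 5 mm thick; fixed. Origin at the centre of its underside, x and y along its sides.
- ring70: Plain steel grinding ring, widest: 70 mm outside, 27 mm bore, 10 mm thick, lying flat on the bench at the start. Origin at the centre of its underside, z along its axis. May be absent: then None.
- ring63: Plain steel grinding ring, second widest: 63 mm outside, 27 mm bore, 10 mm thick, lying flat on the bench at the start. Origin at the centre of its underside, z along its axis. May be absent: then None.
- ring56: Plain steel grinding ring, third: 56 mm outside, 27 mm bore, 10 mm thick, lying flat on the bench at the start. Origin at the centre of its underside, z along its axis. May be absent: then None.
- ring49: Plain steel grinding ring, fourth: 49 mm outside, 27 mm bore, 10 mm thick, lying flat on the bench at the start. Origin at the centre of its underside, z along its axis. May be absent: then None.
- ring42: Plain steel grinding ring, narrowest: 42 mm outside, 27 mm bore, 10 mm thick, lying flat on the bench at the start. Origin at the centre of its underside, z along its axis. May be absent: then None.
- chisel_a: Stone chisel lying on the bench, 180 x 16 x 16 mm along its x, with a flat edge reaching 25 mm further at +x; origin under its middle. Not part of the job.
- chisel_b: Stone chisel lying on the bench, 160 x 16 x 16 mm along its x, with a flat edge reaching 25 mm further at +x; origin under its middle. Not part of the job.
- mallet: Round wooden mallet standing on its head, 116 mm across, 230 mm high; origin at the centre of its underside. Not part of the job.
- rubbing_block: Dark rubbing stone, 100 x 50 x 30 mm; origin under its middle. Not part of the job.
- offcut: Pinkish sandstone offcut, 90 x 70 x 50 mm; origin under its middle. Not part of the job.
- brush: Wooden hand brush lying on the bench, 200 mm along its x; origin under its middle. Not part of the job.

How it is judged (in metres and radians):
On the way, in this order (a step that is already met when the one before it is completed fails the run):
1. the keeper bar is drawn out to its stop (value of joint keeper above 0.071 m), for 0.2 s.
2. the used roll is off the spindle, in the tray and let go (x of roll_mid in the frame of tray between -0.06 and 0.06 m and y of roll_mid in the frame of tray between -0.06 and 0.06 m and z of roll_mid in the frame of tray between 0.02 and 0.05 m and contact force between the fingers and roll below 0.2 N), for 0.2 s.
3. the 70 mm ring, if there is one, is fully home on the spindle and let go (horizontal distance between ring70 and seat below 0.005 m and angle between ring70's own z axis and vertical below 0.08 rad and z of ring70 in the frame of seat between -0.0025 and 0.003 m and contact force between the fingers and ring70 below 0.2 N), for 0.2 s.
4. the 63 mm ring, if there is one, is fully home on the spindle and let go (horizontal distance between ring63 and seat below 0.005 m and angle between ring63's own z axis and vertical below 0.08 rad and (z of ring63 in the frame of seat between -0.0025 and 0.003 m or z of ring63 in the frame of seat between 0.0075 and 0.013 m) and contact force between the fingers and ring63 below 0.2 N), for 0.2 s.
5. the 56 mm ring, if there is one, is fully home on the spindle and let go (horizontal distance between ring56 and seat below 0.005 m and angle between ring56's own z axis and vertical below 0.08 rad and (z of ring56 in the frame of seat between -0.0025 and 0.003 m or z of ring56 in the frame of seat between 0.0075 and 0.013 m or z of ring56 in the frame of seat between 0.0175 and 0.023 m) and contact force between the fingers and ring56 below 0.2 N), for 0.2 s.
6. the 49 mm ring, if there is one, is fully home on the spindle and let go (horizontal distance between ring49 and seat below 0.005 m and angle between ring49's own z axis and vertical below 0.08 rad and (z of ring49 in the frame of seat between -0.0025 and 0.003 m or z of ring49 in the frame of seat between 0.0075 and 0.013 m or z of ring49 in the frame of seat between 0.0175 and 0.023 m or z of ring49 in the frame of seat between 0.0275 and 0.033 m) and contact force between the fingers and ring49 below 0.2 N), for 0.2 s.
7. the 42 mm ring, if there is one, is fully home on the spindle and let go (horizontal distance between ring42 and seat below 0.005 m and angle between ring42's own z axis and vertical below 0.08 rad and (z of ring42 in the frame of seat between -0.0025 and 0.003 m or z of ring42 in the frame of seat between 0.0075 and 0.013 m or z of ring42 in the frame of seat between 0.0175 and 0.023 m or z of ring42 in the frame of seat between 0.0275 and 0.033 m or z of ring42 in the frame of seat between 0.0375 and 0.043 m) and contact force between the fingers and ring42 below 0.2 N), for 0.2 s.
8. the keeper bar is pushed back in over the stack (value of joint keeper below 0.006 m), for 0.2 s.
At the end, for the whole second after the job is handed in: Every ring present on the spindle: within 5 mm of its axis, level within 0.08 rad, at its height in the stack (3 mm), narrower above wider; roll centre within 60 mm of the tray's middle along each side, 20 to 50 mm above its underside; keeper within 6 mm of fully in; all at rest (horizontal distance between each of ring70, ring63, ring56, ring49, ring42 and seat below 0.005 m and angle between each of ring70, ring63, ring56, ring49, ring42's own z axis and vertical below 0.08 rad and z of ring70 in the frame of seat between -0.0025 and 0.003 m and (z of ring63 in the frame of seat between -0.0025 and 0.003 m or z of ring63 in the frame of seat between 0.0075 and 0.013 m) and (z of ring56 in the frame of seat between -0.0025 and 0.003 m or z of ring56 in the frame of seat between 0.0075 and 0.013 m or z of ring56 in the frame of seat between 0.0175 and 0.023 m) and (z of ring49 in the frame of seat between -0.0025 and 0.003 m or z of ring49 in the frame of seat between 0.0075 and 0.013 m or z of ring49 in the frame of seat between 0.0175 and 0.023 m or z of ring49 in the frame of seat between 0.0275 and 0.033 m) and (z of ring42 in the frame of seat between -0.0025 and 0.003 m or z of ring42 in the frame of seat between 0.0075 and 0.013 m or z of ring42 in the frame of seat between 0.0175 and 0.023 m or z of ring42 in the frame of seat between 0.0275 and 0.033 m or z of ring42 in the frame of seat between 0.0375 and 0.043 m) and z of each of ring63, ring56, ring49, ring42 in the frame of ring70 above 0.005 m and z of each of ring56, ring49, ring42 in the frame of ring63 above 0.005 m and z of each of ring49, ring42 in the frame of ring56 above 0.005 m and z of ring42 in the frame of ring49 above 0.005 m and x of roll_mid in the frame of tray between -0.06 and 0.06 m and y of roll_mid in the frame of tray between -0.06 and 0.06 m and z of roll_mid in the frame of tray between 0.02 and 0.05 m and value of joint keeper below 0.006 m and linear speed of each of roll, ring70, ring63, ring56, ring49, ring42 below 0.03 m/s); the robot touches nothing.
It fails at once if a bystander tool or stone is moved more than 60 mm (distance of any of chisel_a, chisel_b, mallet, rubbing_block, offcut, brush from where it was at the start of the episode above 0.06 m).
Of ring70, ring63, ring56, ring49, ring42 only 3 to 5 are there at a start; the rules pass over those that are not, and their reading is None.
At some moment in a run one of ring70, ring63, ring56, ring49, ring42 may be knocked a few centimetres aside while the robot is not near it.
Once in a run the grip may slacken for a moment while it holds something.
It also fails if it takes over 210 s, if anything falls off the work surface, if the arm or the gripper's body presses on something with over 40 N, if the wrist force passes 120 N, or if a joint passes its speed limit or range.

## Working session

There is one attempt and no reset: what is moved stays moved. The work goes in short steps, Python scripts to look and compute and a tool call to move; the robot and the scene stay as the last step left them, time stands still between calls to the robot, and variables do not carry over. Pictures are saved under pics/ and viewed, at most 16 in all, crops included, and the job is handed in when it is done.

Besides the shell and the picture viewer there is one more tool, called in YAML: its name, and indented under it one key for each argument. apply_moves: Moves the arm, as the interface text tells. Its arguments: {"type":"object","properties":{"moves":{"type":"array","items":{"type":"array"}},"force":{"type":"number"}},"required":["moves"]}

```bash
mkdir -p pics; ls; cat > h.py <<'E'
import numpy as np, cv2
from station import sense, optics, workorder, trace, mark_of, robot
def cam(n):
    d=optics.get_image(n); return d
def ray(d,u,v):
    K=np.array(d["camera_matrix"],float);T=np.array(d["camera_from_world"],float)
    c=np.linalg.inv(K)@[u,v,1]; c=np.array([c[0],-c[1],-c[2]])
    R=T[:3,:3]; return -R.T@T[:3,3], R.T@c
def atz(d,u,v,z):
    o,r=ray(d,u,v); return o+r*(z-o[2])/r[2]
def proj(d,p):
    K=np.array(d["camera_matrix"],float);T=np.array(d["camera_from_world"],float)
    c=T[:3,:3]@np.array(p,float)+T[:3,3]; q=K@[c[0],-c[1],-c[2]]; return q[:2]/q[2]
def tri(d1,p1,d2,p2):
    A=[];b=[]
    M=np.zeros((3,3));w=np.zeros(3)
    for d,p in((d1,p1),(d2,p2)):
        o,r=ray(d,*p); r=r/np.linalg.norm(r); P=np.eye(3)-np.outer(r,r); M+=P; w+=P@o
    return np.linalg.solve(M,w)
E
python3 - <<'E'
from h import *
t=cam("top");s=cam("side")
print(t.keys(), robot.pinch_z)
cv2.imwrite("pics/t0.png",t["color"]);cv2.imwrite("pics/s0.png",s["color"])
for n in["spindle_tip","keeper_knob","roll_mid","tray","ring70","ring63","ring56","ring49","ring42"]:
    for c,d in(("top",t),("side",s)):
        print(n,c,[(np.round(m["point"]).tolist(),round(m["score"],2)) for m in mark_of(c,n)[:4]])
print(sense()["orientation"])
for d in(t,s): print(ray(d,256,192))
E
```

```text
pics
dict_keys(['color', 'camera_matrix', 'camera_from_world']) 18.700000000000003
spindle_tip top [([219.0, 228.0], 0.95)]
spindle_tip side [([193.0, 210.0], 0.75)]
keeper_knob top [([185.0, 228.0], 0.74), ([166.0, 162.0], 0.26)]
keeper_knob side [([168.0, 236.0], 0.75)]
roll_mid top [([222.0, 230.0], 0.52)]
roll_mid side [([198.0, 208.0], 0.93), ([170.0, 136.0], 0.48)]
tray top [([207.0, 173.0], 0.63)]
tray side [([286.0, 283.0], 0.73), ([180.0, 181.0], 0.71), ([192.0, 209.0], 0.26)]
ring70 top [([209.0, 322.0], 0.7), ([232.0, 330.0], 0.6), ([199.0, 292.0], 0.5)]
ring70 side [([265.0, 306.0], 0.73), ([242.0, 279.0], 0.54), ([180.0, 239.0], 0.52), ([286.0, 284.0], 0.5)]
ring63 top [([209.0, 322.0], 0.7), ([232.0, 330.0], 0.6), ([199.0, 292.0], 0.5)]
ring63 side [([265.0, 306.0], 0.73), ([242.0, 279.0], 0.54), ([180.0, 239.0], 0.52), ([286.0, 284.0], 0.5)]
ring56 top [([209.0, 322.0], 0.7), ([232.0, 330.0], 0.6), ([199.0, 292.0], 0.5)]
ring56 side [([265.0, 306.0], 0.73), ([242.0, 279.0], 0.54), ([180.0, 239.0], 0.52), ([286.0, 284.0], 0.5)]
ring49 top [([209.0, 322.0], 0.7), ([232.0, 330.0], 0.6), ([199.0, 292.0], 0.5)]
ring49 side [([265.0, 306.0], 0.73), ([242.0, 279.0], 0.54), ([180.0, 239.0], 0.52), ([286.0, 284.0], 0.5)]
ring42 top [([209.0, 322.0], 0.7), ([232.0, 330.0], 0.6), ([199.0, 292.0], 0.5)]
ring42 side [([265.0, 306.0], 0.73), ([242.0, 279.0], 0.54), ([180.0, 239.0], 0.52), ([286.0, 284.0], 0.5)]
[[-9.41492992e-01  3.37032558e-01  2.01620343e-05]
 [ 3.37032557e-01  9.41492993e-01 -1.47414634e-05]
 [-2.39507671e-05 -7.08372255e-06 -1.00000000e+00]]
(array([ 285.40459629,  -28.75700119, 1617.73374044]), array([ 0.19123999,  0.00415212, -0.98161765]))
(array([-262.1448524 , -959.08147614,  988.06595018]), array([ 0.55136553,  0.6022063 , -0.57737582]))
```

```bash
python3 - <<'E'
import cv2
for n in("t0","s0"):
    i=cv2.imread(f"pics/{n}.png"); cv2.imwrite(f"pics/{n}b.png",cv2.resize(i,(800,600),interpolation=cv2.INTER_CUBIC))
E
```

```text
(no output)
```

View pics/t0b.png

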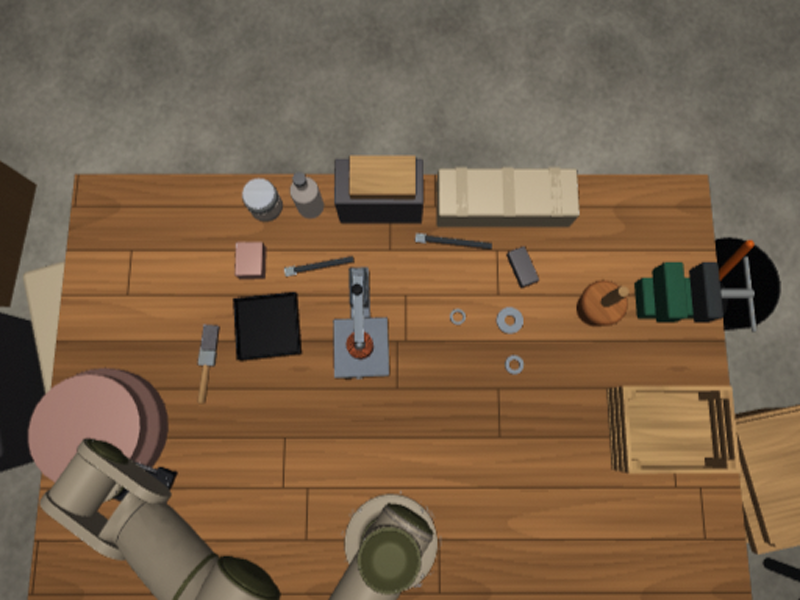

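View pics/s0b.png

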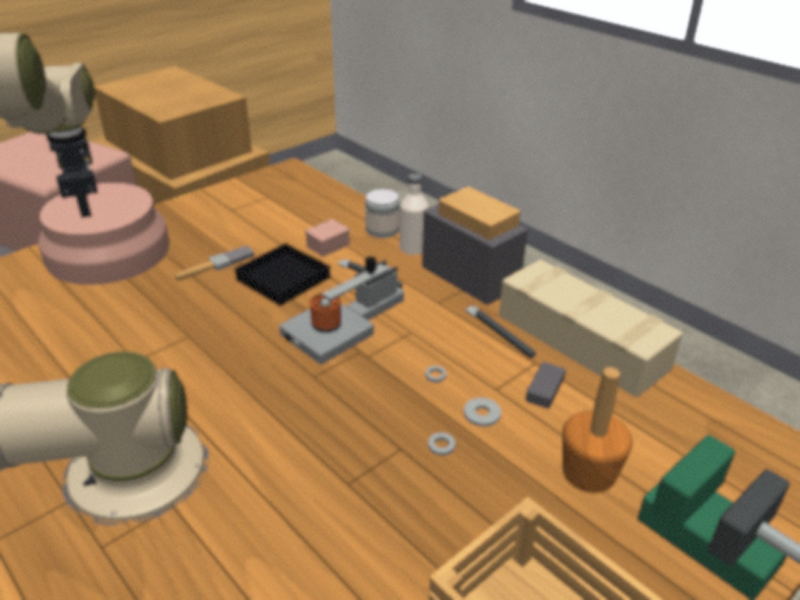

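The top view shows the polisher at (360,345), with the keeper drawn upward to the knob at (357,289). The tray is at (267,326). There are three rings, at (510,320), (514,365) and (458,317), all in the 800-wide picture. The side view agrees.

```bash
cat >> h.py <<'E'
def fit(d,mask,z):
    m=mask.astype(np.uint8); cs,_=cv2.findContours(m,cv2.RETR_EXTERNAL,cv2.CHAIN_APPROX_NONE)
    c=max(cs,key=cv2.contourArea)[:,0,:]
    P=np.array([atz(d,u,v,z)[:2] for u,v in c]); h=cv2.convexHull(P.astype(np.float32))
    (x,y),(w,hh),a=cv2.minAreaRect(h); cx=P.mean(0)
    A=m.sum(); g=np.argwhere(m)
    return np.r_[x,y],(w,hh),a,g.mean(0)[::-1],A
E
python3 - <<'E'
from h import *
t=cam("top");s=cam("side")
for n in ["ring70","tray","roll","keeper_knob","polisher"]:
  for c,d in(("top",t),("side",s)):
    for m in trace(c,n)[:6]:
        if m["score"]<.3: continue
        z={"ring70":10,"tray":35,"roll":90,"keeper_knob":130,"polisher":30}[n]
        f=fit(d,m["mask"],z); print(n,c,round(m["score"],2),np.round(m["extent"],1),"xy",np.round(f[0],1),"wh",np.round(f[1],1),"a",round(f[2],1),"A",f[4])
p={}
for n in["spindle_tip","keeper_knob"]:
    a=mark_of("top",n)[0]["point"][::-1];b=mark_of("side",n)[0]["point"][::-1];print(n,tri(t,a,s,b),a,b)
    print(atz(t,*a,92 if n[0]=='s' else 125),atz(s,*b,92 if n[0]=='s' else 125))
i=t["color"][150:255,130:350]; cv2.imwrite("pics/tc.png",cv2.resize(i,(800,382),interpolation=cv2.INTER_CUBIC))
i=s["color"][140:300,140:350]; cv2.imwrite("pics/sc.png",cv2.resize(i,(780,594),interpolation=cv2.INTER_CUBIC))
E
```

```text
ring70 top 0.56 [326.8 205.7  15.6  17.8] xy [ 544.7 -306.1] wh [65.1 66.5] a 88.2 A 219
ring70 top 0.44 [295.7 201.3   6.   11.3] xy [ 557.1 -170.3] wh [36.6 41.4] a 89.1 A 65
ring70 side 0.64 [308.6 262.9  26.2  11.7] xy [ 546.1 -308.6] wh [67.2 69. ] a 48.5 A 320
ring70 side 0.62 [283.8 285.2  16.8  17.7] xy [ 431.6 -315. ] wh [54.6 46.5] a 24.8 A 173
ring70 side 0.48 [280.4 240.1  13.2   8.4] xy [ 556.1 -171.9] wh [43.2 34.5] a 46.2 A 95
tray top 0.67 [171.5 210.   47.   42.8] xy [527.4 318.2] wh [167.2 171.5] a 4.5 A 1730
tray side 0.87 [183.8 175.9  65.4  37.2] xy [520.2 300.7] wh [191.7 198.8] a 6.2 A 1497
tray side 0.7 [280.5 239.4  11.7   6.5] xy [ 537.4 -194.1] wh [42.4 33.5] a 46.1 A 85
roll top 0.55 [230.3 224.1  18.5  15.2] xy [468.4  79.1] wh [65.3 57.5] a 89.9 A 182
roll top 0.37 [227.8 197.9  13.8  41.5] xy [562.4  82.7] wh [161.7  25.5] a 3.7 A 263
roll side 0.82 [208.1 199.3  20.4  24.7] xy [458.2  54.2] wh [126.5  64.7] a 53.6 A 369
keeper_knob top 0.67 [229.  199.   13.4  41.8] xy [555.1  81.2] wh [157.2  26.6] a 0.7 A 277
keeper_knob side 0.7 [226.7 177.9  35.5  28. ] xy [546.3  51.8] wh [184.2  63.7] a 18.7 A 353
polisher top 0.71 [231.7 208.4  34.   72.7] xy [538.3  80. ] wh [287.5 140. ] a 0.2 A 1717
polisher side 0.79 [221.  197.6  76.6  69.6] xy [564.4  92.7] wh [389.8 183.1] a 15.3 A 2245
spindle_tip [457.90028387  75.33723346 105.58149873] [228.1, 226.8] [208.1, 190.7]
[447.81483919  83.89024313  92.        ] [481.1742696   84.32025674  92.        ]
keeper_knob [604.07199773  91.74097462 123.44050444] [225.4, 185.8] [236.5, 168.1]
[600.34439586  93.88579811 125.        ] [606.30250745  88.14638688 125.        ]
```

View pics/tc.png

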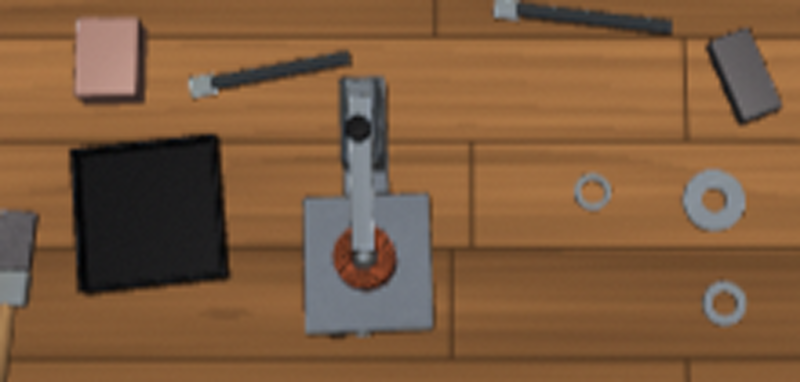

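View pics/sc.png

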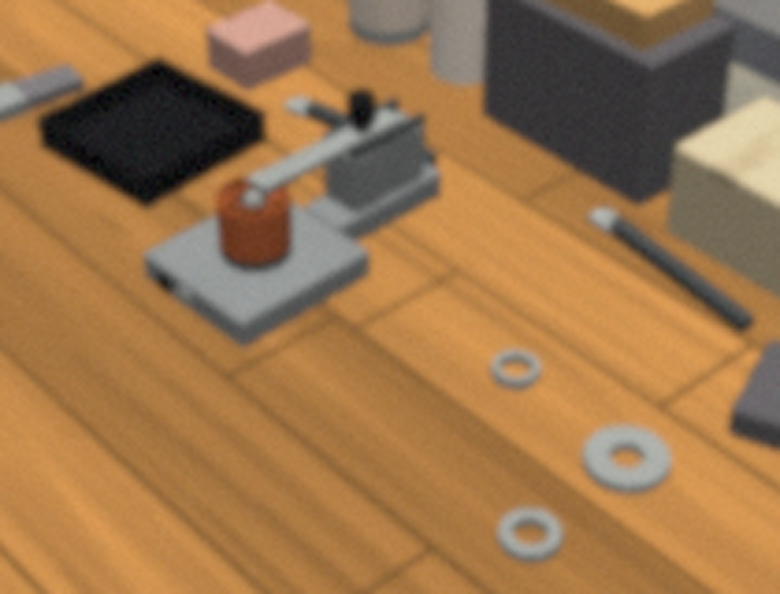

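The crops show the whole roll under the keeper, and three rings of about 70, 50 and 42 mm. I'll refine the poses with edge-model fits.

```bash
cat >> h.py <<'E'
from scipy.optimize import minimize
from scipy.ndimage import map_coordinates
def sampler(d):
    g=cv2.cvtColor(d["color"],cv2.COLOR_BGR2LAB).astype(float)
    def f(P):
        q=np.array([proj(d,p) for p in P]); return np.array([map_coordinates(g[:,:,k],[q[:,1],q[:,0]],order=1) for k in range(3)])
    return f
def circ(x,y,z,r,n=40):
    a=np.arange(n)*2*np.pi/n; return np.c_[x+r*np.cos(a),y+r*np.sin(a),np.full(n,z)]
def ringscore(S,x,y,r,zt=10):
    return np.linalg.norm(S(circ(x,y,zt,r-3))-S(circ(x,y,zt,r+3)),axis=0).mean()+np.linalg.norm(S(circ(x,y,zt,16.5))-S(circ(x,y,zt,10)),axis=0).mean()
def fitring(d,x,y,r,zt=10):
    S=sampler(d); o=minimize(lambda p:-ringscore(S,p[0],p[1],r,zt),[x,y],method="Nelder-Mead",options=dict(initial_simplex=[[x,y],[x+6,y],[x,y+6]],xatol=.1))
    return o.x,-o.fun
def fitbox(d,x,y,yaw,lx,ly,z,sides):
    S=sampler(d)
    def sc(p):
        c,s=np.cos(p[2]),np.sin(p[2]); t=0
        for sd in sides:
            u=np.linspace(-.42,.42,40)
            def L(e):
                X,Y={"+x":(np.full(40,lx/2+e),u*ly),"-x":(np.full(40,-lx/2-e),u*ly),"+y":(u*lx,np.full(40,ly/2+e)),"-y":(u*lx,np.full(40,-ly/2-e))}[sd]
                return np.c_[p[0]+c*X-s*Y,p[1]+s*X+c*Y,np.full(40,z)]
            t+=np.linalg.norm(S(L(-3))-S(L(3)),axis=0).mean()
        return -t
    o=minimize(sc,[x,y,yaw],method="Nelder-Mead",options=dict(initial_simplex=[[x,y,yaw],[x+8,y,yaw],[x,y+8,yaw],[x,y,yaw+.06]],xatol=.01))
    return np.round(o.x,3),round(-o.fun,1)
E
python3 - <<'E'
from h import *
t=cam("top");s=cam("side")
for nm,d in(("top",t),("side",s)):
    print(nm,"pol",fitbox(d,460,82,0,150,140,30,["-x","-y","+y"] if nm=="top" else ["-x","-y"]))
    print("tray",fitbox(d,525,316,.08,160,160,35,["-x","+x","-y","+y"]))
    for x,y in((545,-307),(432,-315),(556,-171)):
        print(x,y,[(r,np.round(a[0],1).tolist(),round(a[1],1)) for r in(35,31.5,28,24.5,21) for a in [fitring(d,x,y,r)]])
st=sense();p=st["tcp_pos"];print(p)
for nm in("top","side"):
    d=t if nm=="top" else s
    print("tcp",proj(d,p))
i=s["color"][60:180,0:120]; cv2.imwrite("pics/g.png",cv2.resize(i,(600,600),interpolation=cv2.INTER_CUBIC))
E
```

```text
top pol (array([4.76374e+02, 7.77340e+01, 2.10000e-02]), np.float64(113.7))
tray (array([5.28345e+02, 3.17561e+02, 1.10000e-01]), np.float64(251.2))
545 -307 [(35, [547.1, -306.5], np.float64(77.1)), (31.5, [547.2, -306.4], np.float64(68.1)), (28, [547.4, -306.3], np.float64(47.1)), (24.5, [547.4, -306.4], np.float64(42.3)), (21, [547.7, -306.4], np.float64(44.1))]
432 -315 [(35, [431.7, -313.7], np.float64(48.4)), (31.5, [432.1, -314.2], np.float64(49.5)), (28, [431.5, -313.6], np.float64(63.7)), (24.5, [431.7, -313.7], np.float64(88.4)), (21, [431.8, -313.8], np.float64(78.2))]
556 -171 [(35, [556.9, -170.6], np.float64(34.5)), (31.5, [556.9, -170.6], np.float64(35.1)), (28, [557.2, -171.0], np.float64(36.3)), (24.5, [557.1, -170.6], np.float64(49.0)), (21, [556.5, -170.6], np.float64(63.1))]
side pol (array([4.5803e+02, 7.6160e+01, 4.1000e-02]), np.float64(62.4))
tray (array([5.26623e+02, 3.16614e+02, 1.33000e-01]), np.float64(106.9))
545 -307 [(35, [548.5, -305.6], np.float64(59.3)), (31.5, [548.1, -306.3], np.float64(53.0)), (28, [548.3, -305.7], np.float64(41.0)), (24.5, [549.2, -305.3], np.float64(34.4)), (21, [548.5, -306.3], np.float64(36.8))]
432 -315 [(35, [433.3, -313.4], np.float64(42.3)), (31.5, [432.6, -314.0], np.float64(48.8)), (28, [432.7, -313.8], np.float64(58.8)), (24.5, [432.8, -313.6], np.float64(68.2)), (21, [432.7, -313.9], np.float64(56.9))]
556 -171 [(35, [546.8, -166.6], np.float64(29.0)), (31.5, [548.7, -168.0], np.float64(33.6)), (28, [555.7, -171.3], np.float64(36.3)), (24.5, [552.2, -174.7], np.float64(43.2)), (21, [557.9, -170.2], np.float64(44.3))]
[185.38599555 517.7874344  209.42938649]
tcp [ 96.22862612 300.76350194]
tcp [ 56.29021624 139.46670232]
```

```bash
python3 - <<'E'
from h import *
t=cam("top");s=cam("side")
for nm,d in(("top",t),("side",s)):
    for x0 in(455,462,470,478):
        print(nm,x0,fitbox(d,x0,78,.02,150,140,30,["+x","-x","-y","+y"] if nm=="top" else ["-x","-y","+y"]))
for x0 in (455,465,475):
    S=sampler(t)
    def f(p): return -np.linalg.norm(S(circ(p[0],p[1],90,30))-S(circ(p[0],p[1],90,36)),axis=0)[[*range(5,36)]].mean()
    o=minimize(f,[x0,80],method="Nelder-Mead",options=dict(initial_simplex=[[x0,80],[x0+6,80],[x0,86]]));print("roll",o.x,o.fun)
i=t["color"].copy()
i=cv2.resize(i,None,fx=8,fy=8,interpolation=cv2.INTER_CUBIC)
def dr(P,c): cv2.polylines(i,[np.array([(np.array(proj(t,p))+.5)*8 for p in P]).astype(int)],True,c,1)
X,Y,a=464,79,.021
R=np.array([[np.cos(a),-np.sin(a)],[np.sin(a),np.cos(a)]])
dr([(*(R@[u,v]+[X,Y]),30) for u,v in((75,70),(75,-70),(-75,-70),(-75,70))],(0,255,0))
dr(circ(X,Y,90,33),(255,0,0));dr(circ(X,Y,92,6),(0,255,255))
dr(circ(*(R@[130,0]+[X,Y]),138,13),(255,255,0))
cv2.imwrite("pics/ov.png",i[160*8:235*8,190*8:270*8][:, :])
E
```

```text
top 455 (array([4.76388e+02, 7.67510e+01, 4.00000e-03]), np.float64(129.4))
top 462 (array([4.76376e+02, 7.77340e+01, 2.10000e-02]), np.float64(130.8))
top 470 (array([4.76377e+02, 7.77340e+01, 2.10000e-02]), np.float64(130.8))
top 478 (array([4.76378e+02, 7.77340e+01, 2.10000e-02]), np.float64(130.8))
side 455 (array([4.57982e+02, 7.72410e+01, 4.00000e-02]), np.float64(77.3))
side 462 (array([4.73953e+02, 7.86110e+01, 6.20000e-02]), np.float64(80.5))
side 470 (array([4.74535e+02, 7.83690e+01, 5.30000e-02]), np.float64(80.5))
side 478 (array([4.74534e+02, 7.83680e+01, 5.30000e-02]), np.float64(80.5))
roll [470.08293161  76.87591995] -53.137467864871546
roll [470.08287304  76.87592067] -53.137462820667004
roll [470.08289446  76.87591387] -53.13746476887521
```

View pics/ov.png

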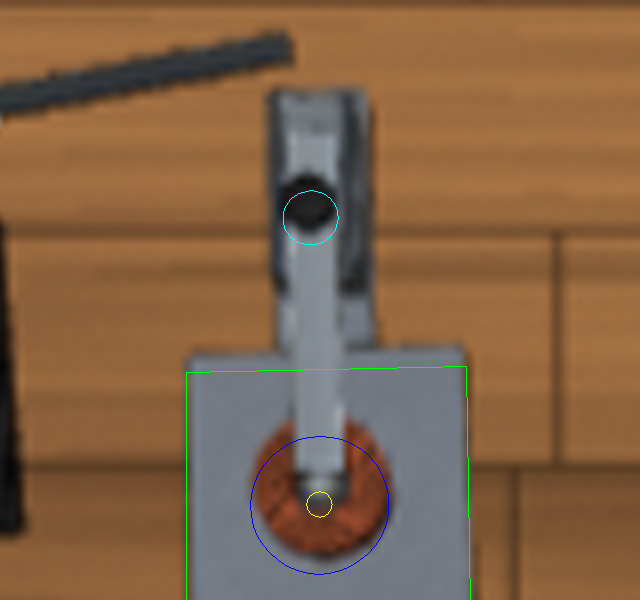

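The overlay with trial pose (464,79) sits about 17 px low in x, so the spindle is at about (473.5,77.8) with yaw about 0.045. The knob is at about (601,83). I'll move above the knob.

apply_moves:
  moves:
    - [[0, 0, 0], -0.0973, 1]
    - [[0, 0, 0], -0.0973, 1]
    - [[0, 0, 0], -0.0973, 1]
    - [[0, 0, 0], -0.0971, 1]
    - [[-2.6, -3.0, 0], 0, 1]
    - [[-2.6, -3.0, 0], 0, 1]
    - [[-2.6, -3.0, 0], 0, 1]
    - [[-2.6, -3.0, 0], 0, 1]
  force: 25

```text
time_s: 2.67
tcp_pos: [295.4, 401.3, 209.5]
orientation: [[-0.999, -0.046, 0.0], [-0.046, 0.999, 0.0], [-0.0, 0.0, -1.0]]
wrist_force: [0.1, 0.3, -0.4]
opening: 88.2
finger_force: 0.0
```

apply_moves:
  moves:
    - [[-2.6, -3.0, 0], 0, 1]
    - [[-2.6, -3.0, 0], 0, 1]
    - [[-2.6, -3.0, 0], 0, 1]
    - [[-2.6, -3.0, 0], 0, 1]
    - [[-2.6, -3.0, 0], 0, 1]
    - [[-2.6, -3.0, 0], 0, 1]
    - [[-2.6, -3.0, 0], 0, 1]
    - [[-2.6, -3.0, 0], 0, 1]

```text
time_s: 3.33
tcp_pos: [514.4, 170.5, 209.6]
orientation: [[-0.999, -0.045, 0.0], [-0.045, 0.999, 0.0], [-0.0, 0.0, -1.0]]
wrist_force: [0.2, 0.5, 0.4]
opening: 88.1
finger_force: 0.0
```

apply_moves:
  moves:
    - [[-2.75, -3.04, 0], 0, 1]
    - [[-2.75, -3.04, 0], 0, 1]
    - [[-2.75, -3.04, 0], 0, 1]
    - [[0, 0, 2.5], 0, 1]
    - [[0, 0, 2.5], 0, 1]
    - [[0, 0, 2.5], 0, 1]
    - [[0, 0, 2.4], 0, 1]
    - [[0, 0, 0], 0, 0.5]

```text
time_s: 4.0
tcp_pos: [597.7, 84.8, 106.0]
orientation: [[-0.999, -0.045, -0.008], [-0.045, 0.999, 0.0], [0.008, 0.001, -1.0]]
wrist_force: [0.7, 0.2, -0.8]
opening: 83.6
finger_force: 0.0
```

apply_moves:
  moves:
    - [[0, 0, 0], 0, 0.5]
    - [[0, 0, 0], 0, 0.4]
    - [[0, 0, 0], 0, 0.2]
    - [[0, 0, 0], 0, 0.1]
    - [[0, 0, 0], 0, 0.1]
    - [[0, 0, 0], 0, 0.1]
    - [[0, 0, 0], 0, 0.1]
    - [[0, 0, 0], 0, 0.1]

```text
time_s: 4.67
tcp_pos: [599.9, 84.9, 110.6]
orientation: [[-0.999, -0.045, 0.0], [-0.045, 0.999, -0.0], [-0.0, -0.0, -1.0]]
wrist_force: [0.3, 0.1, -0.3]
opening: 30.9
finger_force: 0.0
```

Now I'll finish closing and draw it out about 73 mm plus a little.

apply_moves:
  moves:
    - [[0, 0, 0], 0, 0]
    - [[0, 0, 0], 0, 0]
    - [[0, 0, 0], 0, 0]
    - [[0, 0, 0], 0, 0]
    - [[-0.5, 0, 0], 0, 0]
    - [[-1, 0, 0], 0, 0]
    - [[-1, 0, 0], 0, 0]
    - [[-1, 0, 0], 0, 0]

```text
time_s: 5.33
tcp_pos: [635.6, 86.5, 110.5]
orientation: [[-0.999, -0.045, 0.0], [-0.045, 0.999, -0.0], [-0.0, -0.0, -1.0]]
wrist_force: [0.2, -0.3, 0.6]
opening: 0.6
finger_force: 0.0
```

apply_moves:
  moves:
    - [[-1, 0, 0], 0, 0]
    - [[-1, 0, 0], 0, 0]
    - [[-0.7, 0, 0], 0, 0]
    - [[-0.5, 0, 0], 0, 0]
    - [[-0.3, 0, 0], 0, 0]
    - [[0, 0, 0], 0, 0]

```text
time_s: 5.83
tcp_pos: [670.1, 88.1, 110.3]
orientation: [[-0.999, -0.045, -0.0], [-0.045, 0.999, 0.0], [0.0, 0.0, -1.0]]
wrist_force: [-0.4, 0.4, -0.2]
opening: 0.4
finger_force: 0.0
```

The fingers missed the knob and shut empty, so I'll look.

```bash
python3 - <<'E'
from h import *
t=cam("top");s=cam("side");p=sense()["tcp_pos"];print(proj(s,p),proj(t,p))
i=s["color"][120:220,170:300]; cv2.imwrite("pics/k1.png",cv2.resize(i,(780,600),interpolation=cv2.INTER_CUBIC))
E
```

```text
[250.54387925 165.1960513 ] [227.47432825 169.07685116]
```

View pics/k1.png

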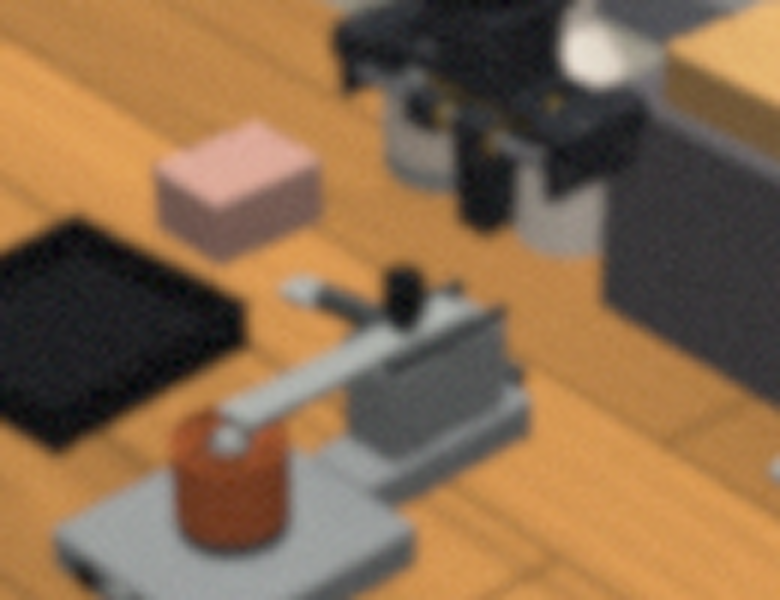

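```bash
python3 - <<'E'
from h import *
t=cam("top");s=cam("side");p=np.array(sense()["tcp_pos"]);print(p)
for z in(0,20,40,64): print(z,proj(s,p+[0,0,z]),proj(t,p+[0,0,z]))
print(atz(s,250.8,158,110), atz(s,237.2,169.5,125))
print(t["camera_matrix"],s["camera_matrix"])
print([ (m["score"],m["point"]) for m in mark_of("top","keeper_knob")],[ (m["score"],m["point"]) for m in mark_of("side","keeper_knob")])
a=cv2.resize(t["color"][140:220,190:270],(600,600),interpolation=cv2.INTER_CUBIC)
cv2.imwrite("pics/k2.png",a)
E
```

```text
[669.48371038  88.09075245 110.54193816]
0 [250.51576377 165.17340644] [227.46478957 169.09579853]
20 [250.52966896 160.23653164] [227.07803554 167.80269945]
40 [250.54377081 155.22983794] [226.68127091 166.47613033]
64 [250.56095853 149.12754131] [226.19138353 164.83820838]
[702.58750088 123.89122455 110.        ] [602.41060257  79.90069028 125.        ]
[[401.14454429   0.         259.34442918]
 [  0.         401.14454429 188.11770278]
 [  0.           0.           1.        ]] [[476.82888933   0.         254.17767491]
 [  0.         476.82888933 190.97736957]
 [  0.           0.           1.        ]]
[] [(0.87, [168.9, 238.8]), (0.6, [263.4, 306.6])]
```

View pics/k2.png

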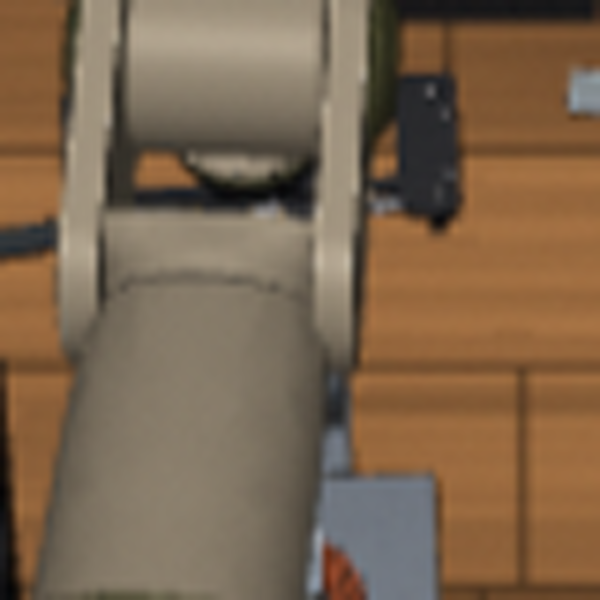

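```bash
python3 - <<'E'
from h import *
s=cam("side");p=np.array([185.4,517.8,209.4]);y=np.array([.337,.9415,0])
for e in(-50,-44,44,50):
  for z in(0,28): print(e,z,proj(s,p+y*e+[0,0,z]))
i=cv2.imread("pics/s0.png")[60:180,0:120]; 
j=s["color"][110:190,200:320]
cv2.imwrite("pics/g2.png",np.hstack([cv2.resize(i,(400,400),interpolation=cv2.INTER_CUBIC)]))
E
```

```text
-50 0 [ 57.29345803 146.44123085]
-50 28 [ 55.28498522 138.86028826]
-44 0 [ 57.17105535 145.58701915]
-44 28 [ 55.16721467 138.01945353]
44 0 [ 55.45441275 133.60708352]
44 28 [ 53.51629469 126.23254349]
50 0 [ 55.34247891 132.82593068]
50 28 [ 53.40869549 125.4643281 ]
```

View pics/g2.png

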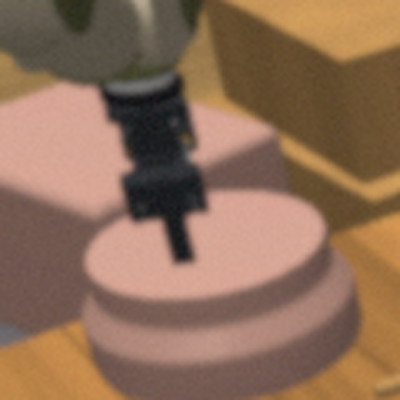

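The fingertips appear about 27 mm above the reported TCP, both now and at the start (tip at crop (183,262), which matches the +28 mm projection). I'll go back over the knob, open, and descend that much lower while watching the force.

apply_moves:
  moves:
    - [[0, 0, -2], 0, 1]
    - [[3.4, 0, 0], 0, 1]
    - [[3.5, -0.1, 0], 0, 1]
    - [[0, 0, 0], 0, 1]
    - [[0, 0, 0], 0, 1]
    - [[0, 0, 0], 0, 1]
    - [[0, 0, 0], 0, 1]
    - [[0, 0, 0], 0, 1]

```text
time_s: 6.85
tcp_pos: [602.0, 83.8, 130.4]
orientation: [[-0.999, -0.045, 0.001], [-0.045, 0.999, -0.0], [-0.001, -0.0, -1.0]]
wrist_force: [0.4, 0.3, 0.2]
opening: 51.8
finger_force: 0.0
```

apply_moves:
  moves:
    - [[0, 0, 2], 0, 1]
    - [[0, 0, 1], 0, 1]
    - [[0, 0, 0.9], 0, 1]
    - [[0, 0, 0.8], 0, 1]
    - [[0, 0, 0], 0, 1]
    - [[0, 0, 0], 0, 0]
    - [[0, 0, 0], 0, 0]
    - [[0, 0, 0], 0, 0]

```text
time_s: 7.52
tcp_pos: [601.3, 83.9, 84.1]
orientation: [[-0.999, -0.045, 0.001], [-0.045, 0.999, -0.0], [-0.001, -0.0, -1.0]]
wrist_force: [0.4, 0.2, 0.0]
opening: 69.2
finger_force: 0.0
```

apply_moves:
  moves:
    - [[0, 0, 0], 0, 0]
    - [[0, 0, 0], 0, 0]
    - [[0, 0, 0], 0, 0]
    - [[0, 0, 0], 0, 0]
    - [[0, 0, 0], 0, 0]
    - [[0, 0, 0], 0, 0]

```text
time_s: 8.02
tcp_pos: [600.9, 83.9, 83.5]
orientation: [[-0.999, -0.045, 0.0], [-0.045, 0.999, -0.0], [-0.0, -0.0, -1.0]]
wrist_force: [-0.4, -0.3, -0.2]
opening: 29.3
finger_force: 0.1
```

apply_moves:
  moves:
    - [[0, 0, 0], 0, 0]
    - [[0, 0, 0], 0, 0]
    - [[0, 0, 0], 0, 0]

```text
time_s: 8.27
tcp_pos: [601.0, 82.4, 83.4]
orientation: [[-0.999, -0.045, -0.0], [-0.045, 0.999, -0.003], [0.0, -0.003, -1.0]]
wrist_force: [-1.0, -8.1, 0.5]
opening: 25.1
finger_force: 25.0
```

The knob is gripped, so I'll draw it out.

apply_moves:
  moves:
    - [[-0.5, -0.15, 0], 0, 0]
    - [[-1, 0, 0], 0, 0]
    - [[-1, 0, 0], 0, 0]
    - [[-1, 0, 0], 0, 0]
    - [[-1, 0, 0], 0, 0]
    - [[-1, 0, 0], 0, 0]
    - [[-1, 0, 0], 0, 0]
    - [[-0.5, 0, 0], 0, 0]

```text
time_s: 8.93
tcp_pos: [671.0, 85.1, 83.4]
orientation: [[-0.999, -0.045, -0.002], [-0.045, 0.999, -0.001], [0.002, -0.001, -1.0]]
wrist_force: [-4.4, -2.2, 4.1]
opening: 25.5
finger_force: 25.0
```

apply_moves:
  moves:
    - [[-0.3, 0, 0], 0, 0]
    - [[-0.3, 0, 0], 0, 0]
    - [[0, 0, 0], 0, 0]
    - [[0, 0, 0], 0, 0]

```text
time_s: 9.27
tcp_pos: [672.1, 85.2, 83.3]
orientation: [[-0.999, -0.045, -0.013], [-0.045, 0.999, -0.002], [0.013, -0.001, -1.0]]
wrist_force: [-25.2, -5.8, 11.5]
opening: 24.9
finger_force: 25.0
```

The keeper is at its stop. Now I'll release, lift and go above the roll.

apply_moves:
  moves:
    - [[0.3, 0, 0], 0, 0]
    - [[0, 0, 0], 0, 0.6]
    - [[0, 0, 0], 0, 1]
    - [[0, 0, 0], 0, 1]
    - [[0, 0, 0], 0, 1]
    - [[0, 0, -2], 0, 1]
    - [[0, 0, -2], 0, 1]
    - [[0, 0, -2], 0, 1]

```text
time_s: 9.93
tcp_pos: [674.0, 85.8, 143.9]
orientation: [[-0.999, -0.045, -0.0], [-0.045, 0.999, 0.0], [0.0, 0.0, -1.0]]
wrist_force: [0.6, 0.5, 0.1]
opening: 69.9
finger_force: 0.0
```

apply_moves:
  moves:
    - [[0, 0, -1], 0, 1]
    - [[4, 0, 0], 0, 1]
    - [[4, 0, 0], 0, 1]
    - [[4, 0, 0], 0, 1]
    - [[4, 0.1, 0], 0, 1]
    - [[3.7, 0, 0], 0, 1]
    - [[0, 0, 0], 0, 1]

```text
time_s: 10.52
tcp_pos: [470.2, 78.5, 152.7]
orientation: [[-0.999, -0.046, -0.006], [-0.046, 0.999, 0.001], [0.006, 0.001, -1.0]]
wrist_force: [1.4, 0.1, 1.7]
opening: 88.2
finger_force: 0.0
```

```bash
python3 - <<'E'
from h import *
s=cam("side");p=np.array(sense()["tcp_pos"]);print(p,sense()["opening"])
i=s["color"][120:240,140:300]
k=cv2.resize(i,(800,600),interpolation=cv2.INTER_CUBIC)
for e in(-44,44): 
    q=proj(s,p+[-.045*e,e,27]); cv2.circle(k,tuple(((q-[140,120]+.5)*5).astype(int)),4,(0,255,0),1)
for c,z in(((473.5,77.5),92),((472.5,77.5),90)):
    q=proj(s,[*c,z]); cv2.circle(k,tuple(((q-[140,120]+.5)*5).astype(int)),4,(255,0,0),1)
cv2.imwrite("pics/r1.png",k)
E
```

```text
[474.18088447  78.14228091 153.46806957] 88.2070262819001
```

View pics/r1.png

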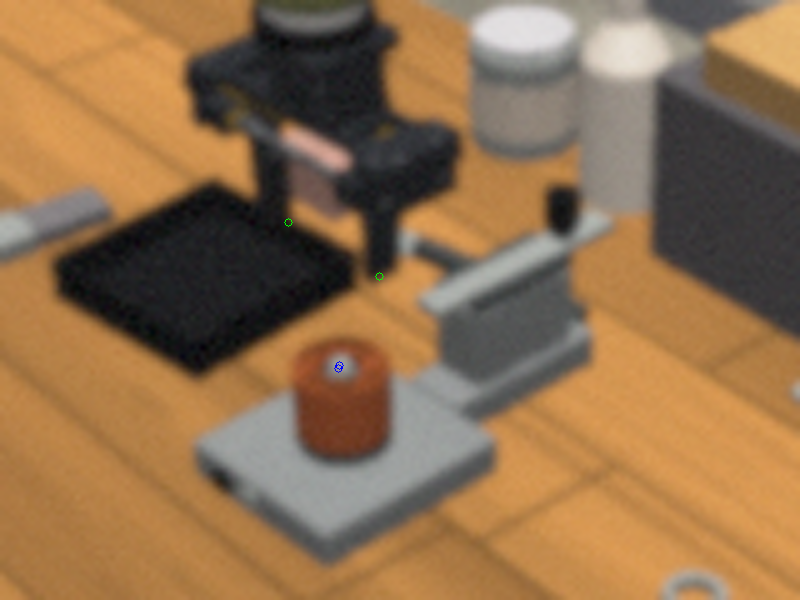

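The keeper is out, and the spindle tip at (342,365) matches the projected (473.5,77.5). I'll descend and grip the roll.

apply_moves:
  moves:
    - [[0, 0, 3], 0, 1]
    - [[0, 0, 3], 0, 1]
    - [[0, 0, 3], 0, 1]
    - [[0, 0, 2.2], 0, 1]
    - [[0, 0, 1], 0, 1]
    - [[0, 0, 0], 0, 1]
    - [[0, 0, 0], 0, 0]
    - [[0, 0, 0], 0, 0]
  force: 35

```text
time_s: 11.23
tcp_pos: [478.2, 77.8, 32.1]
orientation: [[-0.999, -0.045, 0.002], [-0.045, 0.999, -0.0], [-0.002, -0.0, -1.0]]
wrist_force: [-0.3, -0.5, 0.4]
opening: 76.7
finger_force: 0.0
```

apply_moves:
  moves:
    - [[0, 0, 0], 0, 0]
    - [[0, 0, 0], 0, 0]
    - [[0, 0, 0], 0, 0]
    - [[0, 0, 0], 0, 0]
    - [[0, 0, 0], 0, 0]
    - [[0, 0, 0], 0, 0]

```text
time_s: 11.73
tcp_pos: [477.7, 77.8, 32.3]
orientation: [[-0.999, -0.045, 0.002], [-0.045, 0.999, -0.0], [-0.002, -0.0, -1.0]]
wrist_force: [-0.7, 0.3, 5.9]
opening: 64.4
finger_force: 34.9
```

apply_moves:
  moves:
    - [[0, 0, -1], 0, 0]
    - [[0, 0, -2], 0, 0]
    - [[0, 0, -2], 0, 0]
    - [[0, 0, -2], 0, 0]
    - [[0, 0, -1.5], 0, 0]
    - [[0, 0, 0], 0, 0]

```text
time_s: 12.23
tcp_pos: [478.1, 77.8, 118.9]
orientation: [[-0.999, -0.045, 0.005], [-0.045, 0.999, -0.0], [-0.005, -0.001, -1.0]]
wrist_force: [1.0, 0.2, -1.4]
opening: 64.1
finger_force: 34.9
```

apply_moves:
  moves:
    - [[-0.5, 2, 0], 0, 0]
    - [[-1.1, 3.6, 0], 0, 0]
    - [[-1.1, 3.6, 0], 0, 0]
    - [[-1.1, 3.6, 0], 0, 0]
    - [[-1.1, 3.6, 0], 0, 0]
    - [[-1.1, 3.6, 0], 0, 0]
    - [[-0.5, 3.65, 0], 0, 0]
    - [[0, 0, 0], 0, 0]

```text
time_s: 12.9
tcp_pos: [530.6, 322.3, 114.4]
orientation: [[-0.999, -0.05, -0.001], [-0.05, 0.999, 0.001], [0.001, 0.001, -1.0]]
wrist_force: [-0.1, -0.8, -1.7]
opening: 64.0
finger_force: 34.9
```

apply_moves:
  moves:
    - [[0, 0, 2.5], 0, 0]
    - [[0, 0, 3], 0, 0]
    - [[0, 0, 3], 0, 0]
    - [[0, 0, 2], 0, 0]
    - [[0, 0, 1], 0, 0]
    - [[0, 0, 0], 0, 0]
    - [[0, 0, 0], 0, 0]

```text
time_s: 13.48
tcp_pos: [531.3, 316.8, 1.1]
orientation: [[-0.999, -0.045, -0.001], [-0.045, 0.999, -0.0], [0.001, -0.0, -1.0]]
wrist_force: [0.3, 0.5, -1.5]
opening: 63.9
finger_force: 34.9
```

apply_moves:
  moves:
    - [[0, 0, 0.3], 0, 0]
    - [[0, 0, 0], 0, 0.9]
    - [[0, 0, 0], 0, 1]
    - [[0, 0, 0], 0, 1]
    - [[0, 0, -3], 0, 1]
    - [[0, 0, -4], 0, 1]
    - [[0, 0, -4], 0, 1]
    - [[0, 0, -2], 0, 1]

```text
time_s: 14.15
tcp_pos: [532.6, 317.6, 133.9]
orientation: [[-0.999, -0.045, 0.007], [-0.045, 0.999, 0.002], [-0.007, 0.002, -1.0]]
wrist_force: [-0.1, 0.0, 0.3]
opening: 88.3
finger_force: 0.0
```

apply_moves:
  moves:
    - [[0, -3, 0], 0, 1]
    - [[0.1, -4, 0], 0, 1]
    - [[0.1, -4.1, 0], 0, 1]
    - [[0.1, -4.1, 0], 0, 1]
    - [[0.1, -4.1, 0], 0, 1]
    - [[0.1, -4.1, 0], 0, 1]
    - [[0.1, -4.1, 0], 0, 1]
    - [[0.1, -4.1, 0], 0, 1]

```text
time_s: 14.82
tcp_pos: [538.4, -0.9, 129.1]
orientation: [[-0.999, -0.045, 0.001], [-0.045, 0.999, -0.0], [-0.001, -0.0, -1.0]]
wrist_force: [1.0, 0.7, -0.2]
opening: 88.4
finger_force: 0.0
```

apply_moves:
  moves:
    - [[0.1, -4.1, 0], 0, 1]
    - [[0.1, -4.1, 0], 0, 1]
    - [[0.1, -4.1, 0], 0, 1]
    - [[0.1, -4.1, 0], 0, 1]
    - [[0.1, -4.1, 0], 0, 1]
    - [[0, -4.1, 0], 0, 1]
    - [[0, -4.1, 0], 0, 1]
    - [[0, -2, 0], 0, 1]

```text
time_s: 15.48
tcp_pos: [547.0, -310.5, 128.7]
orientation: [[-0.999, -0.042, 0.001], [-0.042, 0.999, -0.002], [-0.001, -0.002, -1.0]]
wrist_force: [0.2, 1.1, -0.3]
opening: 88.3
finger_force: 0.0
```

```bash
cat > look.py <<'E'
from h import *
import sys
t=cam("top");s=cam("side")
p=np.array(sense()["tcp_pos"]);print(p.round(1),round(sense()["opening"],1),sense()["time_s"],np.array(sense()["qpos"]).round(0))
for x,y,r,z in eval(sys.argv[1]):
    print(x,y,[(np.round(f[0],1).tolist(),round(f[1])) for d in(t,s) for f in [fitring(d,x,y,r,z)]])
if len(sys.argv)>2:
    u,v,w,n=eval(sys.argv[2]); i=s["color"][v:v+w*3//4,u:u+w]; cv2.imwrite(n,cv2.resize(i,(800,600),interpolation=cv2.INTER_CUBIC))
E
python3 look.py "[(547.5,-306,35,10),(432,-313.8,24.5,10),(557,-170.5,21,10)]" "(150,130,190,'pics/v1.png')"
```

```text
[ 547.  -309.4  128.3] 88.2 15.5833 [ -40.   33.   68.   -0.   78. -133.]
547.5 -306 [([547.6, -297.2], 19), ([548.6, -305.6], 60)]
432 -313.8 [([430.8, -314.0], 30), ([432.8, -313.7], 69)]
557 -170.5 [([556.5, -170.6], 63), ([558.0, -170.1], 46)]
```

View pics/v1.png

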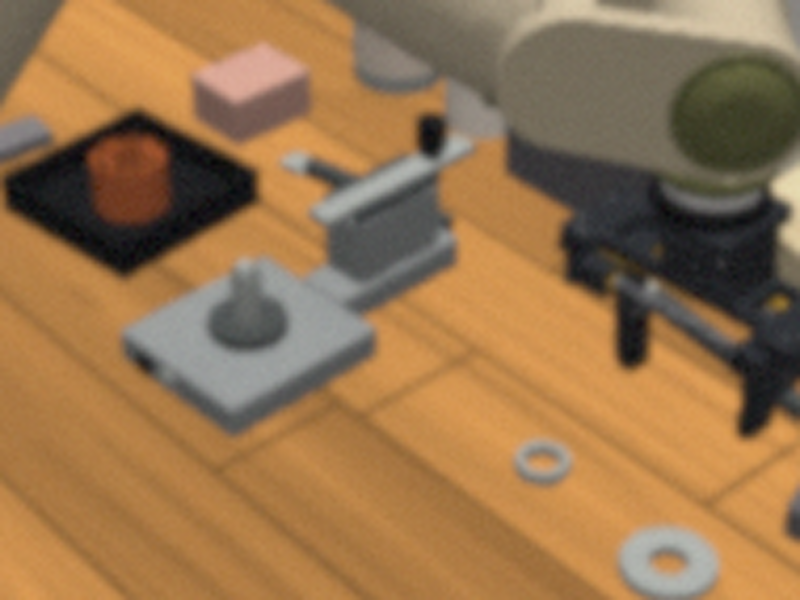

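The roll is in the tray and the spindle is clear (tip at (246,265)). Now I'll descend on the 70 mm ring.

apply_moves:
  moves:
    - [[-0.1, 0.34, 3], 0, 1]
    - [[0, 0, 3.5], 0, 1]
    - [[0, 0, 3.5], 0, 1]
    - [[0, 0, 3], 0, 1]
    - [[0, 0, 1.3], 0, 1]
    - [[0, 0, 0.6], 0, 1]
    - [[0, 0, 0], 0, 1]
    - [[0, 0, 0], 0, 1]

```text
time_s: 16.25
tcp_pos: [548.9, -302.2, -19.4]
orientation: [[-0.999, -0.046, 0.001], [-0.046, 0.999, -0.001], [-0.001, -0.001, -1.0]]
wrist_force: [-0.2, 0.2, 0.5]
opening: 88.2
finger_force: 0.0
```

```bash
python3 look.py "[(547.5,-306,35,10)]"; python3 - <<'E'
from h import *
for nm in("top","side"):
    d=cam(nm);S=sampler(d)
    def f(p): return -np.linalg.norm(S(circ(p[0],p[1],40,29))-S(circ(p[0],p[1],40,35)),axis=0).mean()
    for x0,y0 in((470,77),(476,76)):
        o=minimize(f,[x0,y0],method="Nelder-Mead",options=dict(initial_simplex=[[x0,y0],[x0+5,y0],[x0,y0+5]]));print(nm,"seat",o.x.round(1),o.fun.round(1))
    print([(m["score"],np.round(atz(d,m["point"][1],m["point"][0],92),1)) for m in mark_of(nm,"spindle_tip")],[(m["score"],np.round(atz(d,m["point"][1],m["point"][0],40),1)) for m in mark_of(nm,"seat")])
E
```

```text
[ 549.1 -302.7  -18.9] 88.2 16.35 [ -40.   43.   78.   -0.   60. -132.]
547.5 -306 [([538.8, -301.2], 15), ([548.1, -304.8], 73)]
top seat [474.3  79.1] -48.6
top seat [474.3  79.1] -48.6
[(0.8, array([464.2,  91.7,  92. ]))] [(0.72, array([476.3,  88. ,  40. ]))]
side seat [470.1  72.2] -33.7
side seat [470.1  72.2] -33.7
[(0.87, array([472. ,  58.1,  92. ]))] [(0.69, array([472.2,  60.6,  40. ])), (0.34, array([ 566.6, -541.3,   40. ]))]
```

apply_moves:
  moves:
    - [[0, -0.3, 0.4], 0, 1]
    - [[0, 0, 0], 0, 1]
    - [[0, 0, 0], 0, 0]
    - [[0, 0, 0], 0, 0]
    - [[0, 0, 0], 0, 0]
    - [[0, 0, 0], 0, 0]
    - [[0, 0, 0], 0, 0]
    - [[0, 0, 0], 0, 0]

```text
time_s: 17.32
tcp_pos: [548.4, -305.5, -24.6]
orientation: [[-0.999, -0.045, 0.0], [-0.045, 0.999, -0.0], [-0.0, -0.0, -1.0]]
wrist_force: [1.0, -0.0, -0.4]
opening: 68.1
finger_force: 35.0
```

apply_moves:
  moves:
    - [[0, 0, -1], 0, 0]
    - [[0, 0, -3], 0, 0]
    - [[0, 0, -3.5], 0, 0]
    - [[0, 0, -3.5], 0, 0]
    - [[0, 0, -2.5], 0, 0]
    - [[0, 0, 0], 0, 0]
    - [[0.3, 1.5, 0], 0, 0]
    - [[0.5, 3, 0], 0, 0]
  force: 40

```text
time_s: 17.98
tcp_pos: [538.2, -262.4, 110.0]
orientation: [[-0.999, -0.043, 0.0], [-0.043, 0.999, -0.001], [-0.0, -0.001, -1.0]]
wrist_force: [0.5, 1.2, -1.8]
opening: 67.9
finger_force: 40.0
```

apply_moves:
  moves:
    - [[0.6, 4, 0], 0, 0]
    - [[0.6, 4, 0], 0, 0]
    - [[0.6, 4, 0], 0, 0]
    - [[0.6, 4, 0], 0, 0]
    - [[0.6, 4, 0], 0, 0]
    - [[0.6, 4, 0], 0, 0]
    - [[0.6, 4, 0], 0, 0]
    - [[0.6, 3.5, 0], 0, 0]

```text
time_s: 18.65
tcp_pos: [474.7, 54.0, 110.1]
orientation: [[-0.999, -0.045, -0.001], [-0.045, 0.999, 0.001], [0.001, 0.001, -1.0]]
wrist_force: [0.6, -0.1, -2.2]
opening: 67.7
finger_force: 40.0
```

apply_moves:
  moves:
    - [[0.6, 2.6, 0], 0, 0]
    - [[0, 0, 0], 0, 0]
    - [[0, 0, 0], 0, 0]
    - [[0, 0, 0], 0, 0]

```text
time_s: 18.98
tcp_pos: [469.1, 77.0, 110.2]
orientation: [[-0.999, -0.045, -0.0], [-0.045, 0.999, -0.0], [0.0, -0.0, -1.0]]
wrist_force: [0.3, -0.1, -1.4]
opening: 67.4
finger_force: 40.0
```

```bash
python3 look.py "[]" "(160,130,110,'pics/v2.png')"; python3 - <<'E'
from h import *
s=cam("side");p=np.array(sense()["tcp_pos"])
S=sampler(s)
print(fitring(s,p[0],p[1],35,p[2]+34.6), proj(s,[473.5,77.5,92]))
E
```

```text
[469.3  76.4 110.3] 68.1 19.0833 [ -5.  21.  95.  -0.  65. -98.]
(array([470.27359316,  76.29081233]), np.float64(78.97591471880263)) [207.49677632 192.50583916]
```

View pics/v2.png

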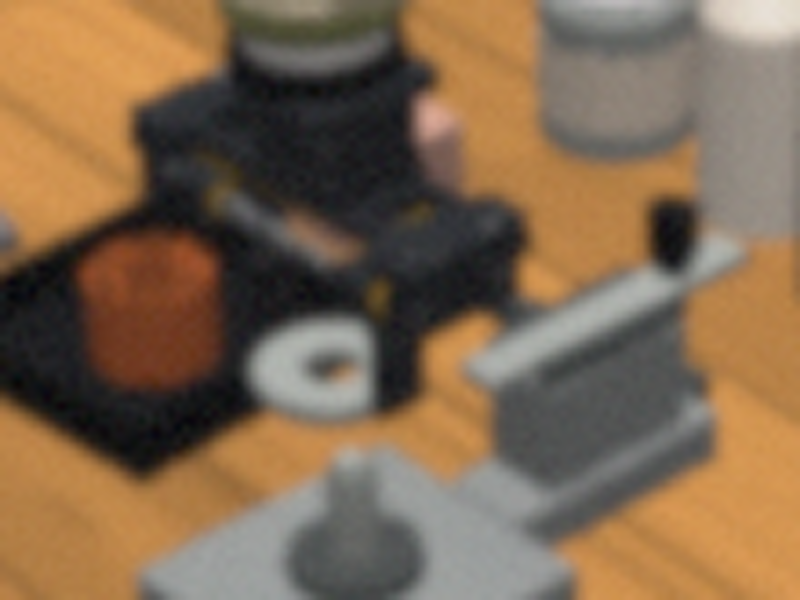

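The ring is held flat. I'll shift slightly and lower it onto the taper.

apply_moves:
  moves:
    - [[-0.39, 0.02, 0], 0, 0]
    - [[0, 0, 1.5], 0, 0]
    - [[0, 0, 1.5], 0, 0]
    - [[0, 0, 0.7], 0, 0]
    - [[0, 0, 0.6], 0, 0]
    - [[0, 0, 0.6], 0, 0]
    - [[0, 0, 0.6], 0, 0]
    - [[0, 0, 0], 0, 0]

```text
time_s: 19.8
tcp_pos: [474.5, 77.5, 55.1]
orientation: [[-0.999, -0.045, 0.003], [-0.045, 0.999, -0.0], [-0.003, -0.0, -1.0]]
wrist_force: [5.4, 0.3, -6.7]
opening: 67.6
finger_force: 40.0
```

apply_moves:
  moves:
    - [[-0.2, 0, 0.2], 0, 0]
    - [[0, 0, 0.5], 0, 0]
    - [[0, 0, 0.5], 0, 0]
    - [[0, 0, 0], 0, 0]

```text
time_s: 20.13
tcp_pos: [474.8, 77.8, 42.6]
orientation: [[-0.999, -0.045, -0.001], [-0.045, 0.999, 0.0], [0.001, 0.0, -1.0]]
wrist_force: [1.0, 0.6, -3.1]
opening: 67.8
finger_force: 40.0
```

apply_moves:
  moves:
    - [[0, 0, 0.8], 0, 0]
    - [[0, 0, 0.8], 0, 0]
    - [[0, 0, 0.6], 0, 0]
    - [[0, 0, 0.3], 0, 0]
    - [[0, 0, 0], 0, 0]

```text
time_s: 20.55
tcp_pos: [474.7, 77.8, 17.6]
orientation: [[-0.999, -0.045, -0.001], [-0.045, 0.999, 0.0], [0.001, 0.0, -1.0]]
wrist_force: [0.8, -0.0, -1.7]
opening: 67.9
finger_force: 40.0
```

apply_moves:
  moves:
    - [[0, 0, 0], 0, 0.9]
    - [[0, 0, 0], 0, 1]
    - [[0, 0, 0], 0, 1]
    - [[0, 0, 0], 0, 1]
    - [[0, 0, -2], 0, 1]
    - [[0, 0, -3], 0, 1]
    - [[0, 0, -3], 0, 1]
    - [[0, 0, -3], 0, 1]

```text
time_s: 21.22
tcp_pos: [474.5, 77.9, 130.0]
orientation: [[-0.999, -0.045, -0.0], [-0.045, 0.999, -0.0], [0.0, 0.0, -1.0]]
wrist_force: [1.0, 0.2, -0.4]
opening: 88.2
finger_force: 0.0
```

apply_moves:
  moves:
    - [[0.3, -2, 0], 0, 1]
    - [[0.6, -3.9, 0], 0, 1]
    - [[0.6, -4, 0], 0, 1]
    - [[0.6, -4, 0], 0, 1]
    - [[0.6, -4, 0], 0, 1]
    - [[0.6, -4, 0], 0, 1]
    - [[0.6, -4, 0], 0, 1]
    - [[0.6, -4, 0], 0, 1]

```text
time_s: 21.88
tcp_pos: [442.8, -224.8, 128.8]
orientation: [[-0.999, -0.045, 0.0], [-0.045, 0.999, -0.0], [-0.0, -0.0, -1.0]]
wrist_force: [1.0, 0.6, -0.0]
opening: 88.0
finger_force: 0.0
```

apply_moves:
  moves:
    - [[0.6, -4, 0], 0, 1]
    - [[0.6, -3, 0], 0, 1]
    - [[0.5, -2, 0], 0, 1]
    - [[0.4, 0, 0], 0, 1]

```text
time_s: 22.22
tcp_pos: [426.0, -317.3, 128.3]
orientation: [[-0.999, -0.042, 0.0], [-0.042, 0.999, -0.001], [-0.0, -0.001, -1.0]]
wrist_force: [0.0, 0.4, 0.0]
opening: 88.0
finger_force: 0.0
```

```bash
python3 look.py "[(474,77,35,50),(432,-313.8,24.5,10),(557,-170.5,21,10)]" "(150,130,190,'pics/v3.png')"
```

```text
[ 425.9 -313.6  128.3] 88.4 22.3167 [ -49.   24.   85.    0.   71. -142.]
474 77 [([473.1, 79.5], 70), ([475.2, 80.5], 49)]
432 -313.8 [([439.5, -324.9], 48), ([432.7, -313.6], 70)]
557 -170.5 [([565.7, -170.1], 15), ([544.4, -147.2], 49)]
```

View pics/v3.png

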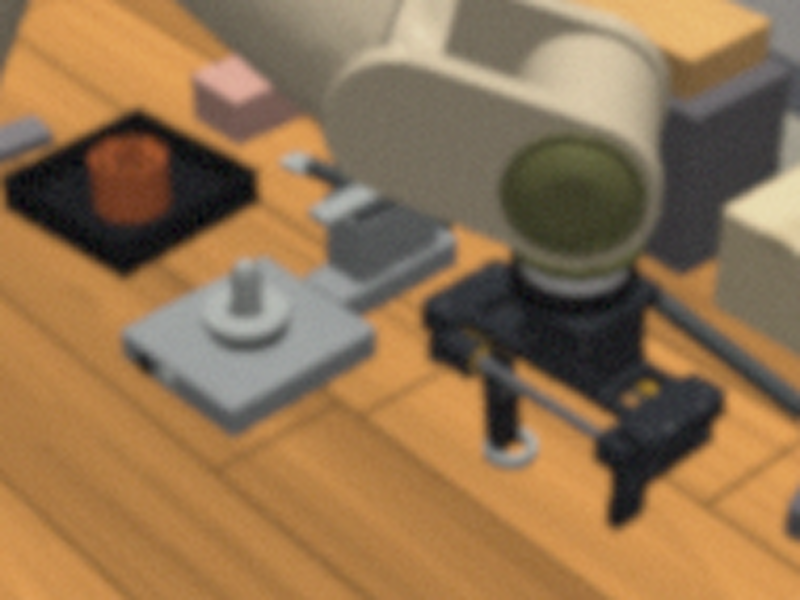

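The 70 mm ring is seated. The smallest ring has been knocked to about (544,-147). I'll now take the middle ring.

apply_moves:
  moves:
    - [[-0.65, -0.03, 3], 0, 1]
    - [[0, 0, 3.5], 0, 1]
    - [[0, 0, 3.5], 0, 1]
    - [[0, 0, 3], 0, 1]
    - [[0, 0, 1.5], 0, 0.75]
    - [[0, 0, 0.7], 0, 0.75]
    - [[0, 0, 0], 0, 0.75]
    - [[0, 0, 0], 0, 0.75]

```text
time_s: 22.98
tcp_pos: [433.7, -313.4, -22.7]
orientation: [[-0.999, -0.046, 0.001], [-0.046, 0.999, -0.001], [-0.001, -0.001, -1.0]]
wrist_force: [1.3, -0.7, 1.2]
opening: 66.5
finger_force: 0.0
```

apply_moves:
  moves:
    - [[0, 0, 0], 0, 0]
    - [[0, 0, 0], 0, 0]
    - [[0, 0, 0], 0, 0]
    - [[0, 0, 0], 0, 0]
    - [[0, 0, 0], 0, 0]
    - [[0, 0, 0], 0, 0]
    - [[0, 0, 0], 0, 0]
    - [[0, 0, 0], 0, 0]

```text
time_s: 23.65
tcp_pos: [433.6, -314.1, -22.5]
orientation: [[-0.999, -0.045, 0.001], [-0.045, 0.999, -0.001], [-0.001, -0.001, -1.0]]
wrist_force: [0.7, 0.9, 7.5]
opening: 46.7
finger_force: 40.0
```

apply_moves:
  moves:
    - [[0, 0, -1], 0, 0]
    - [[0, 0, -3], 0, 0]
    - [[0, 0, -3.5], 0, 0]
    - [[0, 0, -3.5], 0, 0]
    - [[0, 0, -2.5], 0, 0]
    - [[0, 0, 0], 0, 0]
    - [[-0.3, 1.5, 0], 0, 0]
    - [[-0.5, 3, 0], 0, 0]

```text
time_s: 24.32
tcp_pos: [438.6, -269.1, 110.8]
orientation: [[-0.999, -0.042, -0.0], [-0.042, 0.999, -0.0], [0.0, -0.0, -1.0]]
wrist_force: [0.7, 0.9, -1.6]
opening: 46.7
finger_force: 40.0
```

apply_moves:
  moves:
    - [[-0.6, 4, 0], 0, 0]
    - [[-0.6, 4, 0], 0, 0]
    - [[-0.6, 4, 0], 0, 0]
    - [[-0.6, 4, 0], 0, 0]
    - [[-0.6, 4, 0], 0, 0]
    - [[-0.6, 4, 0], 0, 0]
    - [[-0.6, 4, 0], 0, 0]
    - [[-0.6, 3.5, 0], 0, 0]

```text
time_s: 24.98
tcp_pos: [471.0, 51.6, 110.3]
orientation: [[-0.999, -0.046, -0.003], [-0.046, 0.999, 0.001], [0.003, 0.001, -1.0]]
wrist_force: [0.3, -0.6, -1.6]
opening: 46.6
finger_force: 40.0
```

apply_moves:
  moves:
    - [[-0.3, 2.96, 0], 0, 0]
    - [[0, 0, 0], 0, 0]
    - [[0, 0, 0], 0, 0]
    - [[0, 0, 0], 0, 0]

```text
time_s: 25.32
tcp_pos: [473.6, 78.1, 110.7]
orientation: [[-0.999, -0.046, -0.002], [-0.046, 0.999, -0.0], [0.002, 0.0, -1.0]]
wrist_force: [0.6, -0.1, -1.3]
opening: 46.8
finger_force: 40.0
```

```bash
python3 look.py "[(475,77,24.5,145)]"
```

```text
[474.   77.3 111. ] 46.4 25.4167 [ -5.  21.  94.  -0.  65. -97.]
475 77 [([477.4, 80.0], 30), ([470.4, 76.5], 73)]
```

apply_moves:
  moves:
    - [[-0.2, 0.03, 0], 0, 0]
    - [[0, 0, 1.5], 0, 0]
    - [[0, 0, 1.5], 0, 0]
    - [[0, 0, 0.7], 0, 0]
    - [[0, 0, 0.6], 0, 0]
    - [[0, 0, 0.6], 0, 0]
    - [[0, 0, 0.6], 0, 0]
    - [[0, 0, 0], 0, 0]

```text
time_s: 26.08
tcp_pos: [476.1, 78.4, 55.7]
orientation: [[-0.999, -0.045, -0.001], [-0.045, 0.999, 0.0], [0.001, 0.0, -1.0]]
wrist_force: [-0.5, 0.2, -0.8]
opening: 46.5
finger_force: 40.0
```

apply_moves:
  moves:
    - [[0, 0, 0.7], 0, 0]
    - [[0, 0, 0.7], 0, 0]
    - [[0, 0, 0.7], 0, 0]
    - [[0, 0, 0.4], 0, 0]
    - [[0, 0, 0], 0, 0]
    - [[0, 0, 0], 0, 0]

```text
time_s: 26.58
tcp_pos: [476.4, 78.5, 31.2]
orientation: [[-0.999, -0.045, -0.0], [-0.045, 0.999, 0.0], [0.0, 0.0, -1.0]]
wrist_force: [0.9, -0.7, -1.0]
opening: 46.3
finger_force: 40.0
```

apply_moves:
  moves:
    - [[0, 0, 0], 0, 0.75]
    - [[0, 0, 0], 0, 0.9]
    - [[0, 0, 0], 0, 1]
    - [[0, 0, 0], 0, 1]
    - [[0, 0, -2], 0, 1]
    - [[0, 0, -3], 0, 1]
    - [[0, 0, -3], 0, 1]
    - [[0, 0, -2], 0, 1]

```text
time_s: 27.25
tcp_pos: [476.9, 78.5, 134.1]
orientation: [[-0.999, -0.045, 0.003], [-0.045, 0.999, -0.0], [-0.003, -0.0, -1.0]]
wrist_force: [0.1, -0.2, -0.3]
opening: 87.9
finger_force: 0.0
```

```bash
python3 look.py "[(474,77,24.5,60),(544.4,-147.2,21,10),(540,-150,21,10)]"
```

```text
[478.   78.5 134.5] 88.4 27.35 [ -5.  19.  92.   0.  68. -97.]
474 77 [([473.9, 79.9], 59), ([477.6, 82.7], 37)]
544.4 -147.2 [([551.1, -141.4], 64), ([544.7, -147.6], 47)]
540 -150 [([551.1, -141.4], 64), ([544.7, -147.6], 47)]
```

```bash
python3 look.py "[(551,-141,21,10),(548,-144,21,10)]" "(235,200,80,'pics/v4.png')"; python3 - <<'E'
from h import *
for c in("top","side"):
    d=cam(c)
    for m in trace(c,"ring42"):
        f=fit(d,m["mask"],10); print(c,round(m["score"],2),np.round(f[0],1),np.round(f[1],1),f[4])
E
```

```text
[476.2  78.5 131.2] 88.3 27.45 [ -5.  20.  92.  -0.  68. -97.]
551 -141 [([551.1, -141.4], 64), ([552.3, -140.7], 45)]
548 -144 [([551.1, -141.4], 64), ([544.7, -147.6], 48)]
side 0.68 [617.8 117.3] [471.5 183.5] 2484
side 0.63 [498.  107.7] [53.8 67.6] 120
side 0.46 [ 550.7 -141.4] [43.7 35.1] 84
```

View pics/v4.png

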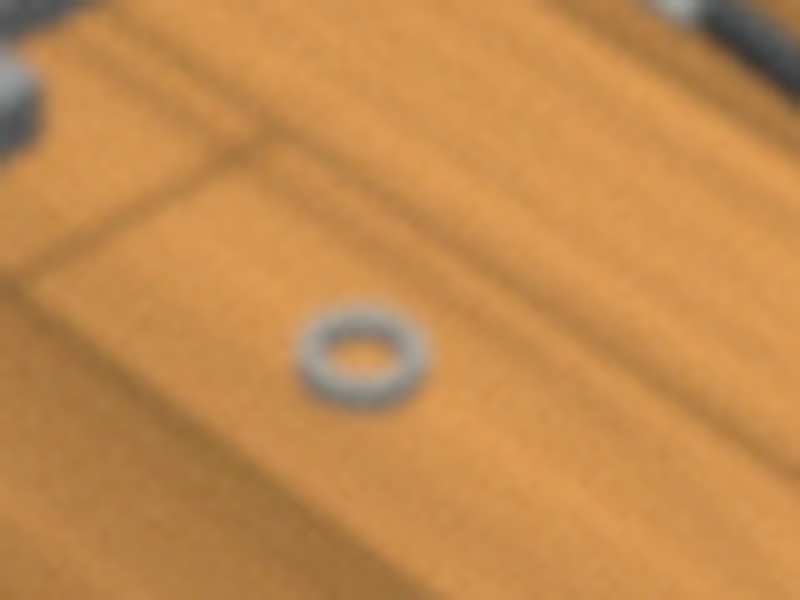

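The ring lies flat at crop (362,355), and both cameras agree on about (551.7,-141). I'll go there.

apply_moves:
  moves:
    - [[-0.5, -2, 0], 0, 1]
    - [[-1.1, -3.7, 0], 0, 1]
    - [[-1.1, -3.8, 0], 0, 1]
    - [[-1.1, -3.8, 0], 0, 1]
    - [[-1.1, -3.8, 0], 0, 1]
    - [[-1.1, -3.2, 0], 0, 1]
    - [[-0.65, -1.97, 0], 0, 1]
    - [[0, 0, 0], 0, 1]

```text
time_s: 28.32
tcp_pos: [553.7, -144.7, 130.0]
orientation: [[-0.999, -0.041, -0.001], [-0.041, 0.999, -0.0], [0.001, -0.0, -1.0]]
wrist_force: [-0.2, 1.8, -0.5]
opening: 88.3
finger_force: 0.0
```

apply_moves:
  moves:
    - [[0, 0, 3], 0, 1]
    - [[0, 0, 3.5], 0, 1]
    - [[0, 0, 3.5], 0, 1]
    - [[0, 0, 3], 0, 1]
    - [[0, 0, 1.5], 0, 0.75]
    - [[0, 0, 0], 0, 0.75]
    - [[0, 0, 0], 0, 0.75]
    - [[0, 0, 0], 0, 0.75]

```text
time_s: 28.98
tcp_pos: [553.4, -140.8, -12.5]
orientation: [[-0.999, -0.046, 0.001], [-0.046, 0.999, -0.001], [-0.001, -0.001, -1.0]]
wrist_force: [-0.5, -0.1, -0.3]
opening: 66.3
finger_force: 0.0
```

apply_moves:
  moves:
    - [[0.05, 0, 1], 0, 0.75]
    - [[0, 0, 0], 0, 0.6]
    - [[0, 0, 0], 0, 0]
    - [[0, 0, 0], 0, 0]
    - [[0, 0, 0], 0, 0]
    - [[0, 0, 0], 0, 0]
    - [[0, 0, 0], 0, 0]
    - [[0, 0, 0], 0, 0]

```text
time_s: 29.65
tcp_pos: [552.6, -141.1, -23.2]
orientation: [[-0.999, -0.045, 0.001], [-0.045, 0.999, -0.0], [-0.001, -0.0, -1.0]]
wrist_force: [-1.0, 0.6, 2.8]
opening: 39.6
finger_force: 40.0
```

apply_moves:
  moves:
    - [[0, 0, 0], 0, 0]
    - [[0, 0, 0], 0, 0]
    - [[0, 0, 0], 0, 0]

```text
time_s: 29.9
tcp_pos: [552.6, -141.1, -23.3]
orientation: [[-0.999, -0.045, 0.001], [-0.045, 0.999, -0.0], [-0.001, -0.0, -1.0]]
wrist_force: [0.1, 0.1, 4.8]
opening: 39.5
finger_force: 40.0
```

apply_moves:
  moves:
    - [[0, 0, -1], 0, 0]
    - [[0, 0, -3], 0, 0]
    - [[0, 0, -3.5], 0, 0]
    - [[0, 0, -3.5], 0, 0]
    - [[0, 0, -2.5], 0, 0]
    - [[0, 0, 0], 0, 0]
    - [[0.4, 1.5, 0], 0, 0]
    - [[0.9, 3, 0], 0, 0]

```text
time_s: 30.57
tcp_pos: [537.2, -97.5, 110.6]
orientation: [[-0.999, -0.042, -0.001], [-0.042, 0.999, -0.0], [0.001, -0.0, -1.0]]
wrist_force: [0.6, 0.5, -0.9]
opening: 39.4
finger_force: 40.0
```

apply_moves:
  moves:
    - [[1.2, 3.8, 0], 0, 0]
    - [[1.2, 3.8, 0], 0, 0]
    - [[1.2, 3.8, 0], 0, 0]
    - [[1.2, 3.8, 0], 0, 0]
    - [[0.58, 2.57, 0], 0, 0]
    - [[0, 0, 0], 0, 0]
    - [[0, 0, 0], 0, 0]
    - [[0, 0, 0], 0, 0]

```text
time_s: 31.23
tcp_pos: [475.1, 78.5, 110.8]
orientation: [[-0.999, -0.046, -0.002], [-0.046, 0.999, -0.0], [0.002, 0.0, -1.0]]
wrist_force: [-0.1, 0.0, -0.5]
opening: 39.3
finger_force: 40.0
```

```bash
python3 look.py "[(475,77,21,143.5)]"
```

```text
[475.6  77.7 111. ] 39.2 31.3333 [ -5.  21.  94.  -0.  65. -97.]
475 77 [([469.9, 79.0], 36), ([475.0, 89.5], 73)]
```

apply_moves:
  moves:
    - [[0, 0.03, 0], 0, 0]
    - [[0, 0, 1.5], 0, 0]
    - [[0, 0, 1.5], 0, 0]
    - [[0, 0, 0.7], 0, 0]
    - [[0, 0, 0.6], 0, 0]
    - [[0, 0, 0.6], 0, 0]
    - [[0, 0, 0.6], 0, 0]
    - [[0, 0, 0], 0, 0]

```text
time_s: 32.0
tcp_pos: [475.5, 78.6, 55.7]
orientation: [[-0.999, -0.045, -0.001], [-0.045, 0.999, -0.0], [0.001, 0.0, -1.0]]
wrist_force: [0.8, -0.0, -1.3]
opening: 39.5
finger_force: 40.0
```

apply_moves:
  moves:
    - [[0, 0, 0.7], 0, 0]
    - [[0, 0, 0.6], 0, 0]
    - [[0, 0, 0.4], 0, 0]
    - [[0, 0, 0], 0, 0]
    - [[0, 0, 0], 0, 0]

```text
time_s: 32.42
tcp_pos: [475.7, 78.7, 39.3]
orientation: [[-0.999, -0.045, -0.0], [-0.045, 0.999, -0.0], [0.0, -0.0, -1.0]]
wrist_force: [0.3, -0.5, -0.8]
opening: 39.7
finger_force: 40.0
```

apply_moves:
  moves:
    - [[0, 0, 0], 0, 0.75]
    - [[0, 0, 0], 0, 0.9]
    - [[0, 0, 0], 0, 1]
    - [[0, 0, 0], 0, 1]
    - [[0, 0, -2], 0, 1]
    - [[0, 0, -3], 0, 1]
    - [[0, 0, -3], 0, 1]
    - [[0, 0, -3], 0, 1]

```text
time_s: 33.08
tcp_pos: [475.2, 78.8, 150.9]
orientation: [[-0.999, -0.045, -0.0], [-0.045, 0.999, 0.0], [0.0, 0.0, -1.0]]
wrist_force: [0.8, 0.4, 0.4]
opening: 88.0
finger_force: 0.0
```

```bash
python3 look.py "[(474,77,21,70)]" "(180,150,80,'pics/v5.png')"
```

```text
[477.6  78.7 153.6] 87.9 33.1833 [ -5.  18.  90.   0.  71. -97.]
474 77 [([474.2, 80.2], 58), ([476.2, 82.3], 33)]
```

View pics/v5.png

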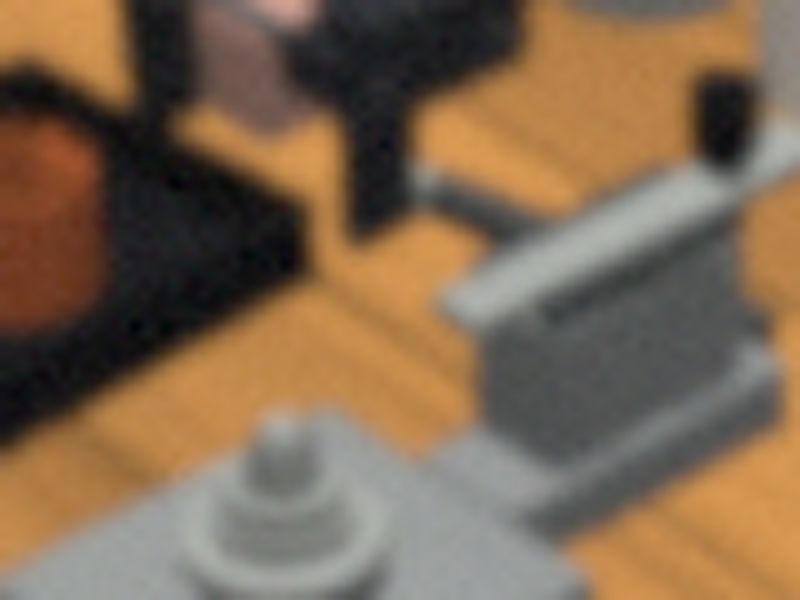

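The three-tier stack is on the spindle. Now I'll grip the knob again.

apply_moves:
  moves:
    - [[-3, 0, 0], 0, 1]
    - [[-4, 0, 0], 0, 1]
    - [[-4, 0, 0], 0, 1]
    - [[-4, -0.2, 0], 0, 1]
    - [[-3, 0, 0], 0, 1]
    - [[-1.7, 0, 0], 0, 1]
    - [[0, 0, 0], 0, 1]
    - [[0, 0, 0], 0, 1]
  force: 25

```text
time_s: 33.85
tcp_pos: [672.0, 85.7, 147.8]
orientation: [[-0.999, -0.045, -0.002], [-0.045, 0.999, 0.0], [0.002, 0.0, -1.0]]
wrist_force: [0.3, -0.5, 0.1]
opening: 88.0
finger_force: 0.0
```

apply_moves:
  moves:
    - [[0, 0, 2], 0, 0.8]
    - [[0, 0, 2], 0, 0.7]
    - [[0, 0, 1.5], 0, 0.6]
    - [[0, 0, 1], 0, 0.5]
    - [[0, 0, 0], 0, 0.5]
    - [[0, 0, 0], 0, 0.4]
    - [[0, 0, 0], 0, 0.4]
    - [[0, 0, 0], 0, 0.4]

```text
time_s: 34.52
tcp_pos: [672.9, 85.7, 85.8]
orientation: [[-0.999, -0.045, 0.002], [-0.045, 0.999, -0.0], [-0.002, -0.0, -1.0]]
wrist_force: [0.4, 0.7, 0.5]
opening: 37.2
finger_force: 0.0
```

apply_moves:
  moves:
    - [[0, 0, 0.2], 0, 0]
    - [[0, 0, 0], 0, 0]
    - [[0, 0, 0], 0, 0]
    - [[0, 0, 0], 0, 0]
    - [[0.5, 0, 0], 0, 0]
    - [[1, 0, 0], 0, 0]
    - [[1, 0, 0], 0, 0]
    - [[1, 0, 0], 0, 0]

```text
time_s: 35.18
tcp_pos: [637.6, 83.8, 82.8]
orientation: [[-0.999, -0.045, 0.002], [-0.045, 0.999, -0.0], [-0.002, -0.0, -1.0]]
wrist_force: [3.6, -2.9, 1.7]
opening: 25.0
finger_force: 25.0
```

apply_moves:
  moves:
    - [[1, 0, 0], 0, 0]
    - [[1, 0, 0], 0, 0]
    - [[1, 0, 0], 0, 0]
    - [[0.7, 0, 0], 0, 0]
    - [[0.4, 0, 0], 0, 0]
    - [[0.2, 0, 0], 0, 0]
    - [[0, 0, 0], 0, 0]
    - [[0, 0, 0], 0, 0]

```text
time_s: 35.85
tcp_pos: [597.4, 82.2, 82.9]
orientation: [[-0.999, -0.045, 0.007], [-0.045, 0.999, 0.0], [-0.007, 0.0, -1.0]]
wrist_force: [13.4, 0.1, -3.0]
opening: 25.2
finger_force: 25.0
```

It has reached the inner stop. I'll release, retract and check.

apply_moves:
  moves:
    - [[-0.1, 0, 0], 0, 0.1]
    - [[0, 0, 0], 0, 0.6]
    - [[0, 0, 0], 0, 1]
    - [[0, 0, 0], 0, 1]
    - [[0, 0, 0], 0, 1]
    - [[0, 0, 0], 0, 1]
    - [[0, 0, -3], 0, 1]
    - [[0, 0, -3], 0, 1]

```text
time_s: 36.52
tcp_pos: [594.5, 82.3, 141.8]
orientation: [[-0.999, -0.045, -0.004], [-0.045, 0.999, 0.0], [0.004, 0.001, -1.0]]
wrist_force: [0.6, 0.2, -0.0]
opening: 69.8
finger_force: 0.0
```

apply_moves:
  moves:
    - [[0, 0, -3], 0, 1]
    - [[0, 0, -3], 0, 1]
    - [[0, 4, 0], 0, 1]
    - [[0, 4, 0], 0, 1]
    - [[0, 4, 0], 0, 1]
    - [[0, 4, 0], 0, 1]
    - [[0, 2, 0], 0, 1]
    - [[0, 0, 0], 0, 1]

```text
time_s: 37.18
tcp_pos: [586.3, 266.1, 202.0]
orientation: [[-0.999, -0.05, -0.001], [-0.05, 0.999, 0.001], [0.001, 0.001, -1.0]]
wrist_force: [-0.8, -0.9, -0.2]
opening: 88.0
finger_force: 0.0
```

```bash
python3 look.py "[]" "(140,140,110,'pics/v6.png')"
```

```text
[587.1 262.2 202.1] 88.0 37.2833 [ 14.  32.  59.  -0.  90. -79.]
```

View pics/v6.png

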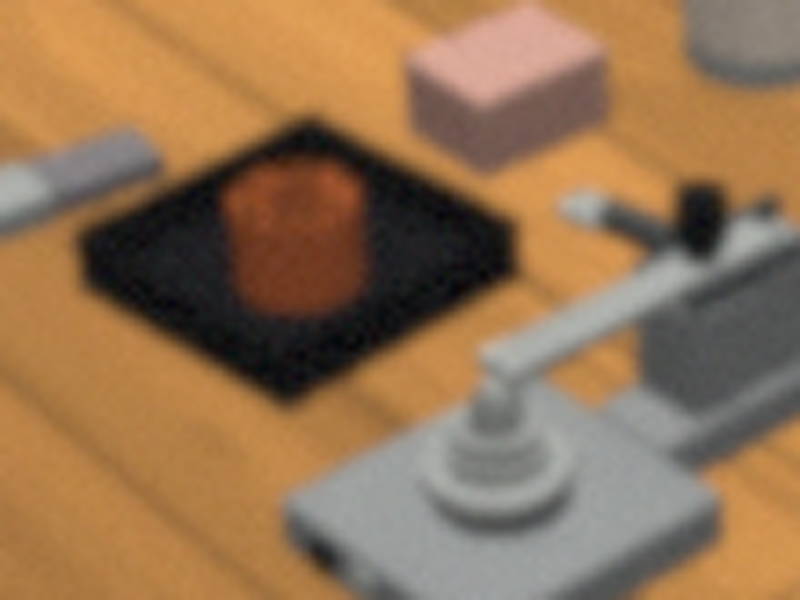

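The keeper covers the stack at (495,360), three tiers are visible, the roll is in the tray and the arm is clear. I'll hand in.

```bash
python3 -c "
from station import workorder; print(workorder.hand_in())"
```

```text
the job is handed in; nothing more can be done
None
```

I handed the job in at about 37 s with the roll in the tray, the three rings found (70, 49 and 42 mm) stacked widest to narrowest and the keeper pushed back in; the hand-in reported no verdict, so my only check is the final side picture.

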